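# Check the busbar hangers: hang the free-running ones, reject the jammed

## Task

Check the rider on every hanger: first slide each one from the home end, where it stands now, as far out as it will go, and leave it out until all of them have been tried. Then slide the riders that ran freely to the far end fully back home and drape those hangers over the copper busbar, along the bar; stand each hanger whose rider jammed part way upright on the black rubber reject mat. Knock nothing over.

Things in the scene. Friction and masses are not known exactly. Their poses are not given: they have to be found in the camera images.
- bar_mid (a point): Middle of the copper busbar: a round horizontal bar of 12 mm diameter, axis 108 mm above the worktop, on a fixed stand with two upright posts. This point lies on the bar's axis, half-way along. y axis along the bar, z up. Clear length 224 mm (112 mm either side) between two 26 mm square clamp blocks, which rise 13 mm (a screw head 18 mm) above the axis.
- mat_mid (a point): Middle of the upper face of the reject mat, a flat black rubber mat fixed to the worktop, 120 mm along its x, 210 mm along its y, 3 mm thick.
- hanger_a_centre (a point): Centre, half-way up, of a loose hanger: aluminium channel, 90 long (x) x 42 wide (y) x 84 high (z) mm, 0.5 kg, on two side walls 77 high, 32 apart, with foot flanges 5 thick (60 wide over both), under a 7 thick top plate. Draped, a V under the plate centres it, the bar's axis 71 above its underside. x runs from home end (38 wide, 3 high dark strip) to far end; each has a stop 6 long, 14 wide, 10 high.
- hanger_a_rider (a point): Centre of that hanger's rider, a black block 20 (x) x 18 (y) x 30 (z) mm on top of the plate, its top 114.5 mm above the hanger's underside; slides along the hanger's x with about 1 N, stays where left.
- rider_a (a joint): Travel of that rider in m: 0 at home (against the home stop), 0.058 fully out against the far stop if it runs free. A bad one jams hard somewhere short of 0.045; pushing on just drags the hanger along.
- hanger_b_centre (a point): Centre, half-way up, of a loose hanger: aluminium channel, 90 long (x) x 42 wide (y) x 84 high (z) mm, 0.5 kg, on two side walls 77 high, 32 apart, with foot flanges 5 thick (60 wide over both), under a 7 thick top plate. Draped, a V under the plate centres it, the bar's axis 71 above its underside. x runs from home end (38 wide, 3 high dark strip) to far end; each has a stop 6 long, 14 wide, 10 high.
- hanger_b_rider (a point): Centre of that hanger's rider, a black block 20 (x) x 18 (y) x 30 (z) mm on top of the plate, its top 114.5 mm above the hanger's underside; slides along the hanger's x with about 1 N, stays where left.
- rider_b (a joint): Travel of that rider in m: 0 at home (against the home stop), 0.058 fully out against the far stop if it runs free. A bad one jams hard somewhere short of 0.045; pushing on just drags the hanger along.
- hanger_c_centre (a point): Centre, half-way up, of a loose hanger: aluminium channel, 90 long (x) x 42 wide (y) x 84 high (z) mm, 0.5 kg, on two side walls 77 high, 32 apart, with foot flanges 5 thick (60 wide over both), under a 7 thick top plate. Draped, a V under the plate centres it, the bar's axis 71 above its underside. x runs from home end (38 wide, 3 high dark strip) to far end; each has a stop 6 long, 14 wide, 10 high.
- hanger_c_rider (a point): Centre of that hanger's rider, a black block 20 (x) x 18 (y) x 30 (z) mm on top of the plate, its top 114.5 mm above the hanger's underside; slides along the hanger's x with about 1 N, stays where left.
- rider_c (a joint): Travel of that rider in m: 0 at home (against the home stop), 0.058 fully out against the far stop if it runs free. A bad one jams hard somewhere short of 0.045; pushing on just drags the hanger along.
- hanger_d_centre (a point): Centre, half-way up, of a loose hanger: aluminium channel, 90 long (x) x 42 wide (y) x 84 high (z) mm, 0.5 kg, on two side walls 77 high, 32 apart, with foot flanges 5 thick (60 wide over both), under a 7 thick top plate. Draped, a V under the plate centres it, the bar's axis 71 above its underside. x runs from home end (38 wide, 3 high dark strip) to far end; each has a stop 6 long, 14 wide, 10 high.
- hanger_d_rider (a point): Centre of that hanger's rider, a black block 20 (x) x 18 (y) x 30 (z) mm on top of the plate, its top 114.5 mm above the hanger's underside; slides along the hanger's x with about 1 N, stays where left.
- rider_d (a joint): Travel of that rider in m: 0 at home (against the home stop), 0.058 fully out against the far stop if it runs free. A bad one jams hard somewhere short of 0.045; pushing on just drags the hanger along.
- vial: Bystander: small capped vial standing on the worktop, 28 mm diameter, 64 high; origin at its underside.
- weight: Bystander: brass knobbed weight standing on the worktop, 22 mm diameter, 42 high; origin at its underside.

How it is judged:
On the way:
1. every rider is out as far as it will go: the free ones to the far end (within 5 mm), the bad ones to within 8 mm of where they jam, all at the same time (value of joint each of rider_a, rider_b above 0.053 m and value of joint rider_c above 0.014 m and value of joint rider_d above 0.028 m), for 0.2 s.
At the end, for the whole second after the job is handed in: each free-running hanger hangs at rest over the busbar between the posts, along it (within 0.3 rad), its rider home within 6 mm; each jamming hanger stands upright on the reject mat (its centre over the mat) (x of hanger_a_centre in the frame of bar_mid between -0.018 and 0.018 m and y of hanger_a_centre in the frame of bar_mid between -0.11 and 0.11 m and z of hanger_a_centre in the frame of bar_mid between -0.04 and -0.018 m and angle between the x axis of each of hanger_a_centre, hanger_b_centre and the y axis of bar_mid, either way round below 0.3 rad and angle between each of hanger_a_centre, hanger_b_centre's own z axis and vertical below 0.3 rad and value of joint each of rider_a, rider_b below 0.006 m and x of hanger_b_centre in the frame of bar_mid between -0.018 and 0.018 m and y of hanger_b_centre in the frame of bar_mid between -0.11 and 0.11 m and z of hanger_b_centre in the frame of bar_mid between -0.04 and -0.018 m and x of hanger_c_centre in the frame of mat_mid between -0.06 and 0.06 m and y of hanger_c_centre in the frame of mat_mid between -0.105 and 0.105 m and z of hanger_c_centre in the frame of mat_mid between 0.03 and 0.055 m and angle between each of hanger_c_centre, hanger_d_centre's own z axis and vertical below 0.2 rad and x of hanger_d_centre in the frame of mat_mid between -0.06 and 0.06 m and y of hanger_d_centre in the frame of mat_mid between -0.105 and 0.105 m and z of hanger_d_centre in the frame of mat_mid between 0.03 and 0.055 m); the robot touches nothing.
It fails at once if a vial or weight is knocked over (angle between any of vial, weight's own z axis and vertical above 0.8 rad).
Of hanger_a, hanger_b, hanger_c, hanger_d only 3 to 4 are there at a start; the rules pass over those that are not, and their reading is None.
At some moment in a run one of hanger_a, hanger_b, hanger_c, hanger_d may be knocked a few centimetres aside while the robot is not near it.
It also fails if it takes over 210 s, if anything falls off the work surface, if the arm or the gripper's body presses on something with over 40 N, if the wrist force passes 120 N, or if a joint passes its speed limit or range.

## Robot

A 7-joint arm with a two-finger parallel gripper is mounted at the origin on a cart in front of the work surface, level with it; the furniture and walls round the work are solid. World frame = base frame: x ahead of the robot, y to its left, z up, the work surface at z = 0. Lengths are in m, angles in rad, forces in N, time in s.
With the tool pointing down it reaches from about 0.425 to 0.875 m from the base axis. Payload 4.7 kg.
Tool frame: the origin (TCP) lies on the centre line of the jaws, within the pads' length; the fingertips stand 14 mm ahead of it and the grasp point (between the pads) lies 5 mm behind it; z points along the fingers, x is the direction in which the jaws open and shut, and the axes are right-handed (so a half turn about z gives the same grasp; the last joint's range is limited). The gripper opens to 87 mm and grips with 3 to 60 N. Pads are 19 mm wide; open, the fingers measure 117 mm over their backs; the gripper's body (75 mm by 190 mm) begins 51 mm behind the grasp point.
Start: joints at [1.198, 0.321, -0.07, 1.45, 0.023, 1.371, -0.057], TCP at [0.245, -0.602, 0.237] pointing down, gripper open.
Joint ranges: [-2.86, 2.86], [-0.3, 2.09], [-1.38, 1.24], [0.06, 2.45], [-1.56, 4.7], [0.09, 2.05], [-2.69, 2.69]. Speed limits (rad/s): [2.57, 2.57, 3.14, 3.14, 3.14, 3.14, 3.14].

## Interface

Orientations are given as a rotation vector (axis times angle).
In Python, from bench import ctrl gives the robot as it stands.
- The arm moves only by the tool drive_tool, never from a script. Its argument "rows" is a list that holds one entry, the list of rows, each a list of 5 numbers: the shift along the tool's x, y, z scaled (see below), then the turn about the tool's z scaled (see below), then the closure in counts, from 0 (fully open) to 255 (shut). In form: [[[dx, dy, dz, spin, jaw], ...]]. A call has 1 to 20 rows; each row is the pose to reach, as a shift and turn from the pose commanded when the call began, along the tool's axes at that moment, turning the shorter way round; what a row does not reach only later rows make up. The controller multiplies each number of a shift by 300 mm and each number of a turn by pi rad. A row lasts 1/8 s, in which the tool goes at most 62.5 mm and 10.7 degrees, less where a joint would pass 70% of its speed; a pose out of reach is approached as far as the arm can. A call with a number of a shift or a turn outside -1 to 1 is refused whole. A call with a gripper value outside its range is refused whole. The fingers move at their own pace and stop on an object; "grip_force" is the grip in N (left out, the last holds). Time passes only in rows, so rows that repeat a pose let the fingers close. It gives the time, the measured TCP pose, the force and the opening at its end, in the units of the state.
- ctrl.get_state(): the state, without advancing time (a new reading comes with each control period).
- ctrl.get_image(name): name is "scene" or "top" or "wrist"; returns a dict with "img" (400x640x3 uint8, blue, green, red), "camera_matrix" (3x3 intrinsics, pixels), "R" (3x3) and "t" (3): a world point X has camera coordinates R X + t. Camera axes: x right, y down, z forward; pixel columns grow to the right and rows downward; lengths in m; the calibration is good to about 2 mm. A picture is of the moment at which its call begins. There is no depth.
- ctrl.close_job(): hands the job in, once; it reports no verdict.
The state is a dict: "time": time; "joint_positions": joint angles; "qd": joint speeds; "joint_torque": joint torques, N m; "position": TCP position; "tool_rot": TCP orientation; "ft_force": force on the tool from outside, world axes, zero at the start; "torque": the same for the moment, N m; "grip_width": opening from 0.0 (shut) to 1.0 (fully open).
Only numpy, scipy, OpenCV 4.12 (cv2) and the standard library are available. Lean on these libraries where they do the work, as an engineer would, in place of code of your own. Each camera call takes 0.05 s, during which the arm holds its last target.

## Working session

There is one attempt and no reset: what is moved stays moved. The work goes in short steps, Python scripts to look and compute and a tool call to move; the robot and the scene stay as the last step left them, time stands still between calls to the robot, and variables do not carry over. Pictures are saved under pics/ and viewed, and the job is handed in when it is done.

Besides the shell and the picture viewer there is one more tool, called as a command line: name --argument value ..., lists and objects as JSON in quotes. drive_tool: Moves the arm, as the interface text tells. Its arguments: {"type":"object","properties":{"rows":{"type":"array"},"grip_force":{"type":"number"}},"required":["rows"]}

```bash
ls; mkdir -p pics; python3 - <<'E'
from bench import ctrl
import cv2,json
s=ctrl.get_state();print(s)
for n in ["scene","top","wrist"]:
    d=ctrl.get_image(n);cv2.imwrite(f"pics/{n}0.png",d["img"]);print(n,d["camera_matrix"],d["R"],d["t"])
E
```

```text
pics
{'time': 0.0, 'joint_positions': array([ 1.19809911,  0.32184726, -0.07007108,  1.45168819,  0.02261116,
        1.37080898, -0.05687482]), 'qd': array([-3.08147806e-04,  1.73305759e-03, -9.76851038e-04, -2.26937563e-05,
       -7.89120779e-04,  1.60455299e-03, -1.30476848e-03]), 'joint_torque': array([-1.12344583e-04, -4.91288495e+01, -4.04223762e-01, -3.12527919e+01,
       -6.41131564e-02,  4.37730260e-02,  1.89323346e-04]), 'position': array([ 0.2449357 , -0.60150398,  0.23543903]), 'tool_rot': array([-2.60618643,  1.75245863,  0.0026567 ]), 'ft_force': array([ 0.08852749, -0.39484154,  0.40506428]), 'torque': array([ 0.00714547,  0.01870139, -0.00283519]), 'grip_width': 1.0012716975179174}
scene [[501.91926582   0.         316.80383906]
 [  0.         501.91926582 198.81992277]
 [  0.           0.           1.        ]] [[ 0.84272351 -0.53834527  0.00120841]
 [-0.40199266 -0.63076755 -0.6637275 ]
 [ 0.35807679  0.558853   -0.74797349]] [-0.28657376  0.45724241  0.69375255]
top [[490.9596254    0.         323.34990419]
 [  0.         490.9596254  205.64368144]
 [  0.           0.           1.        ]] [[ 2.82114508e-02 -9.99601964e-01 -1.63595200e-04]
 [-9.91192898e-01 -2.79529399e-02 -1.29442155e-01]
 [ 1.29386059e-01  3.81390539e-03 -9.91586961e-01]] [0.27359349 0.51246267 1.1490165 ]
wrist [[314.0306092    0.         318.51210051]
 [  0.         314.0306092  204.8131179 ]
 [  0.           0.           1.        ]] [[ 0.37680216 -0.9262929  -0.00126219]
 [-0.8965705  -0.36505327  0.25079363]
 [-0.23276913 -0.09336794 -0.96803975]] [-0.65006638 -0.02949528  0.38898184]
```

View pics/scene0.png

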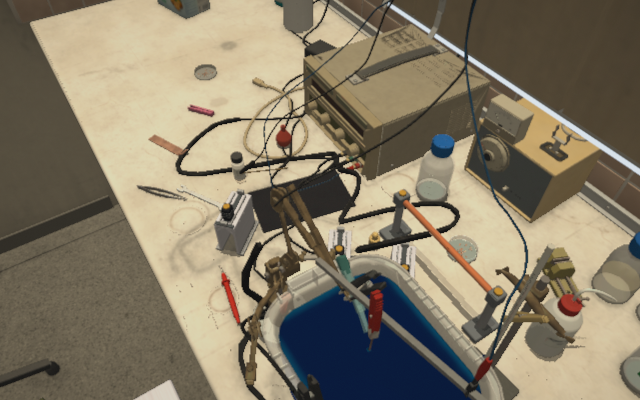

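View pics/top0.png

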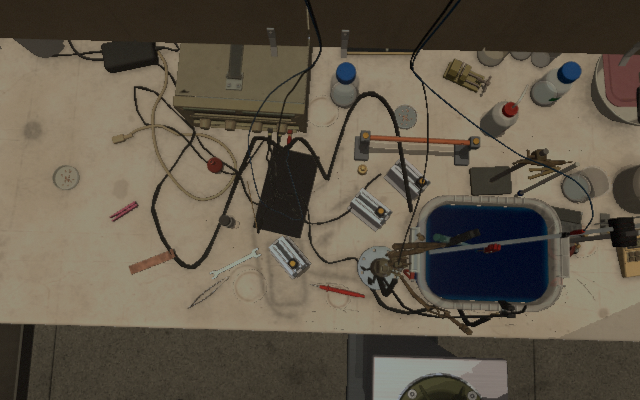

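View pics/wrist0.png

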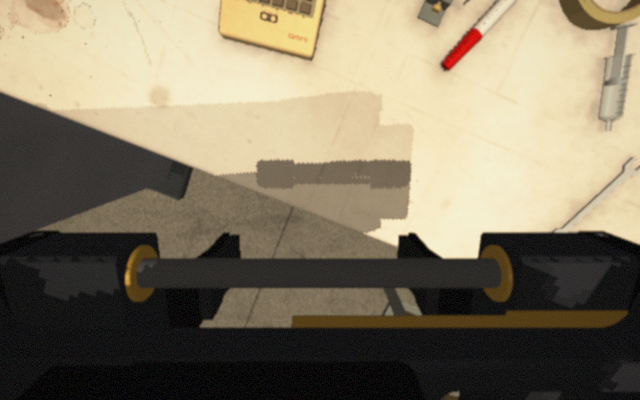

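```bash
cat > h.py <<'E'
import numpy as np,cv2
from bench import ctrl
def cam(n):
    d=ctrl.get_image(n);return d
def ray(d,u,v,z):
    K,R,t=[np.array(d[k]) for k in("camera_matrix","R","t")]
    c=-R.T@t; w=R.T@np.linalg.inv(K)@np.array([u,v,1.0]); return c+w*(z-c[2])/w[2]
def proj(d,X):
    K,R,t=[np.array(d[k]) for k in("camera_matrix","R","t")]
    p=K@(R@np.array(X)+t); return p[:2]/p[2]
def crop(d,name,x0,y0,x1,y1,s):
    cv2.imwrite(f"pics/{name}.png",cv2.resize(d["img"][y0:y1,x0:x1],None,fx=s,fy=s,interpolation=cv2.INTER_CUBIC))
E
python3 - <<'E'
from h import *
d=cam("top");crop(d,"t1",250,120,410,240,5)
crop(d,"t1b",330,120,490,240,5);crop(d,"t1c",210,180,370,300,5)
d=cam("scene");crop(d,"s1",200,150,460,300,3)
E
```

```text
(no output)
```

View pics/t1b.png

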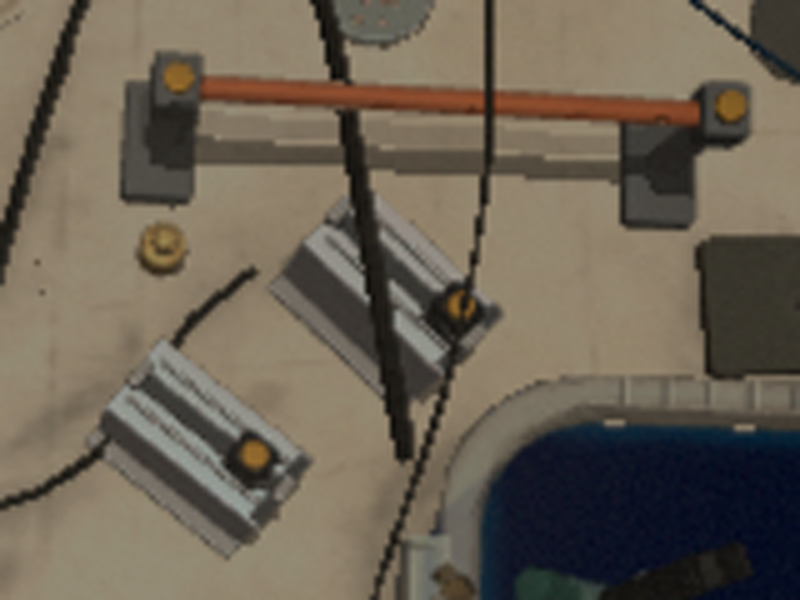

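View pics/t1c.png

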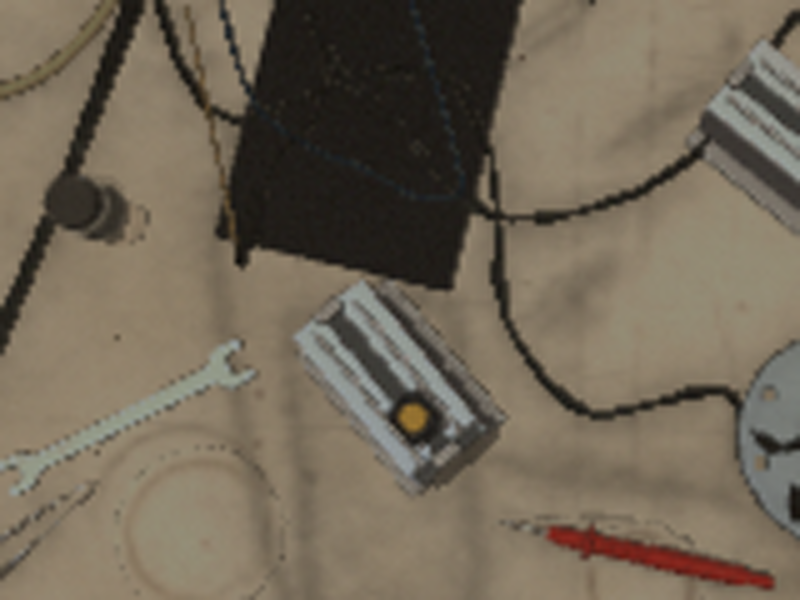

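View pics/s1.png

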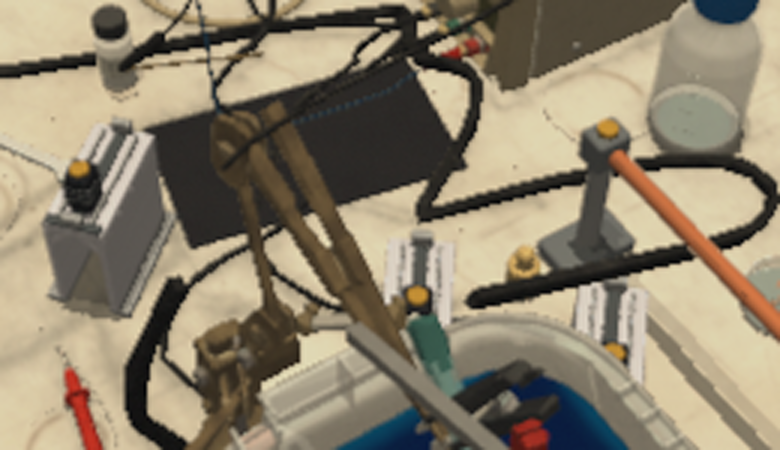

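```bash
cat >> h.py <<'E'
def gold(d):
    hsv=cv2.cvtColor(d["img"],cv2.COLOR_BGR2HSV)
    m=cv2.inRange(hsv,(14,130,110),(28,255,255))
    n,l,st,c=cv2.connectedComponentsWithStats(m)
    return [(c[i].round(1),st[i,4]) for i in range(1,n) if st[i,4]>=6]
E
python3 - <<'E'
from h import *
for n in["top","scene"]:
    d=cam(n)
    print(n,[ (g[0].tolist(),int(g[1]),ray(d,*g[0],0.1145).round(3).tolist()) for g in gold(d)])
d=cam("top")
for u,v in [(287,192),(250,205),(361,170),(228,222),(420,200),(560,200),(420,305),(400,255)]: print(u,v,ray(d,u,v,0).round(3))
# orange
hsv=cv2.cvtColor(d["img"],cv2.COLOR_BGR2HSV); 
m=cv2.inRange(hsv,(5,120,90),(13,255,255)); m[:120]=0;m[170:]=0
ys,xs=np.nonzero(m);print(xs.min(),xs.max()); 
p=cv2.fitLine(np.c_[xs,ys].astype(np.float32),cv2.DIST_HUBER,0,.01,.01).ravel();print(p,[ray(d,p[2]+k*p[0],p[3]+k*p[1],.108) for k in(xs.min()-p[2],xs.max()-p[2])])
# mat
g=d["img"].max(2);m=((g<42)*255).astype(np.uint8);m=cv2.morphologyEx(m,cv2.MORPH_OPEN,np.ones((13,13)))
n,l,st,c=cv2.connectedComponentsWithStats(m[120:260,230:340].copy())
for i in range(1,n):
    if st[i,4]>800:
        k=np.argwhere(l==i)[:,::-1].astype(np.float32)+[230,120];r=cv2.minAreaRect(k.astype(np.float32));print(r);print([ray(d,*q,.003).round(3).tolist() for q in cv2.boxPoints(r)],ray(d,*r[0],.003))
E
```

```text
top [([365.2, 134.9], 23, [0.66, 0.197, 0.115]), ([476.0, 140.6], 23, [0.653, -0.056, 0.115]), ([360.0, 167.3], 9, [0.584, 0.207, 0.115]), ([364.2, 169.2], 11, [0.58, 0.198, 0.115]), ([420.7, 180.5], 6, [0.557, 0.07, 0.115]), ([380.5, 210.5], 16, [0.487, 0.159, 0.115]), ([292.0, 263.0], 21, [0.364, 0.353, 0.115])]
scene [([402.3, 192.3], 32, [0.663, 0.202, 0.115]), ([225.9, 205.9], 27, [0.364, 0.352, 0.115]), ([374.1, 237.8], 57, [0.552, 0.144, 0.115]), ([338.9, 247.9], 35, [0.487, 0.159, 0.115]), ([405.0, 266.3], 23, [0.559, 0.068, 0.115]), ([555.2, 268.2], 31, [0.77, -0.071, 0.115]), ([498.1, 290.9], 51, [0.657, -0.051, 0.115])]
287 192 [0.541 0.379 0.   ]
250 205 [0.505 0.47  0.   ]
361 170 [0.601 0.196 0.   ]
228 222 [0.462 0.522 0.   ]
420 200 [0.53  0.049 0.   ]
560 200 [ 0.54  -0.298  0.   ]
420 305 [0.274 0.048 0.   ]
400 255 [0.393 0.097 0.   ]
207 469
[9.9930203e-01 3.7356067e-02 4.1769449e+02 1.3956201e+02] [array([0.65874338, 0.55966929, 0.108     ]), array([ 0.65259269, -0.04205163,  0.108     ])]
((293.0, 175.0), (42.0, 42.0), 90.0)
[[0.635, 0.42, 0.003], [0.638, 0.315, 0.003], [0.532, 0.312, 0.003], [0.529, 0.416, 0.003]] [0.5833157  0.36579202 0.003     ]
((278.5, 216.5), (35.0, 43.0), 90.0)
[[0.52, 0.453, 0.003], [0.523, 0.346, 0.003], [0.437, 0.343, 0.003], [0.434, 0.449, 0.003]] [0.47842592 0.39773443 0.003     ]
```

```bash
cat >> h.py <<'E'
def tri(a,pa,b,pb):
    P=[np.array(d["camera_matrix"])@np.c_[d["R"],d["t"]] for d in(a,b)]
    X=cv2.triangulatePoints(P[0],P[1],np.array(pa,float).reshape(2,1),np.array(pb,float).reshape(2,1)).ravel();return X[:3]/X[3]
E
python3 - <<'E'
from h import *
t=cam("top");s=cam("scene")
for n,a,b in [("cable end",(411,211),(357,249)),("brown top",(378,265),(278,196)),("rod right end",(600,230),(478,388)),("red",(492,248),(373,300)),("teal",(440,238),(345,262)),("hub",(470,236),(400,296))]:
    print(n,tri(t,a,s,b).round(3))
# bar
d=t;hsv=cv2.cvtColor(d["img"],cv2.COLOR_BGR2HSV); 
m=cv2.inRange(hsv,(3,120,90),(14,255,255)); m2=np.zeros_like(m);m2[132:150,372:470]=m[132:150,372:470]
ys,xs=np.nonzero(m2);p=cv2.fitLine(np.c_[xs,ys].astype(np.float32),cv2.DIST_HUBER,0,.01,.01).ravel()
A,B=[ray(d,p[2]+(x-p[2]),p[3]+(x-p[2])*p[1]/p[0],.110) for x in(372,468)];print(xs.min(),xs.max(),A,B,np.arctan2(*(A-B)[:2]))
print([ray(t,*q,.126).round(4) for q in[(365.2,134.9),(476,140.6)]],[ray(s,*q,.126).round(4) for q in[(402.3,192.3),(498.1,290.9)]])
crop(t,"t2",360,190,640,340,2.8)
E
```

```text
cable end [0.48  0.103 0.182]
brown top [0.375 0.178 0.296]
rod right end [ 0.419 -0.188  0.351]
red [ 0.401 -0.029  0.29 ]
teal [0.421 0.057 0.248]
hub [ 0.442 -0.014  0.236]
372 469 [0.65601376 0.18062564 0.11      ] [ 0.65052429 -0.03923747  0.11      ] 0.024962443206463722
[array([0.6563, 0.1976, 0.126 ]), array([ 0.6501, -0.0526,  0.126 ])] [array([0.6547, 0.1945, 0.126 ]), array([ 0.6488, -0.0543,  0.126 ])]
```

View pics/t2.png

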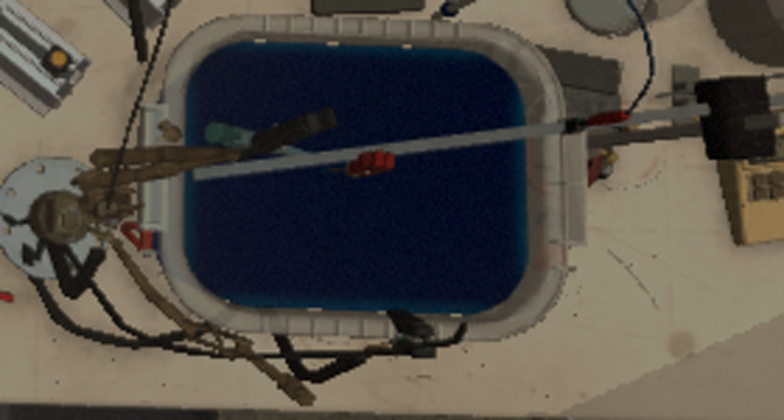

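```bash
python3 - <<'E'
from h import *
t=cam("top")
H={1:((210,180),[(298,335),(362,283),(500,420),(418,490)]),2:((330,120),[(103,415),(165,345),(308,462),(240,545)]),3:((330,120),[(305,238),(370,195),(500,310),(435,370)])}
for k,(o,c) in H.items():
    P=[ray(t,o[0]+x/5,o[1]+y/5,.084)[:2] for x,y in c]
    f=(P[0]+P[1])/2;h=(P[2]+P[3])/2;v=f-h
    print(k,"ctr",(sum(P)/4).round(3),"len",np.linalg.norm(v).round(3),"w",np.linalg.norm(P[0]-P[1]).round(3),"ang",np.degrees(np.arctan2(v[1],v[0])).round(1), [np.degrees(np.arctan2(*(a)[::-1])).round(1) for a in (P[0]-P[3],P[1]-P[2])])
s=ctrl.get_state()
from scipy.spatial.transform import Rotation as R
print(R.from_rotvec(s["tool_rot"]).as_matrix().round(3))
E
```

```text
1 ctr [0.38  0.363] len 0.089 w 0.037 ang 43.5 [np.float64(39.9), np.float64(47.1)]
2 ctr [0.495 0.178] len 0.086 w 0.044 ang 49.7 [np.float64(47.7), np.float64(51.7)]
3 ctr [0.574 0.087] len 0.083 w 0.037 ang 47.0 [np.float64(45.1), np.float64(49.0)]
[[ 0.377 -0.926 -0.   ]
 [-0.926 -0.377 -0.   ]
 [ 0.     0.    -1.   ]]
```

```bash
cat >> h.py <<'E'
from scipy.spatial.transform import Rotation as Ro
def st():
    s=ctrl.get_state();M=Ro.from_rotvec(s["tool_rot"]).as_matrix()
    print("t",round(s["time"],2),"p",s["position"].round(4),"yaw",np.degrees(np.arctan2(M[1,0],M[0,0])).round(1),"tilt",np.degrees(np.arccos(-M[2,2])).round(2),"F",s["ft_force"].round(2),"w",round(float(s["grip_width"])*87,1),"q",s["joint_positions"].round(2))
    return s,M
def to(*wps):
    """each wp: x,y,z,yawdeg(jaw axis). prints numbers per waypoint"""
    s,M=st();y0=np.arctan2(M[1,0],M[0,0])
    for w in wps:
        d=M.T@(np.array(w[:3])-s["position"])/.3
        a=-(np.radians(w[3])-y0);a=(a+np.pi)%(2*np.pi)-np.pi
        print(w,"->",d.round(4).tolist(),round(a/np.pi,4))
E
python3 - <<'E'
from h import *
to((.245,-.602,.45,-67.8),(.4,-.5,.45,-60),(.5,-.38,.45,-50))
E
```

```text
t 0.55 p [ 0.2452 -0.602   0.2366] yaw -67.8 tilt 0.0 F [-0.57 -0.58 -0.06] w 87.0 q [ 1.2   0.32 -0.07  1.45  0.02  1.37 -0.06]
(0.245, -0.602, 0.45, -67.8) -> [-0.0001, 0.0006, -0.7115] -0.0002
(0.4, -0.5, 0.45, -60) -> [-0.1201, -0.6062, -0.7115] -0.0435
(0.5, -0.38, 0.45, -50) -> [-0.3648, -1.0658, -0.7115] -0.0991
```

drive_tool --rows '[[[0, 0, -0.35, 0, 0], [0, 0, -0.7, 0, 0], [0, 0, -0.7, 0, 0], [-0.12, -0.6, -0.7, -0.04, 0], [-0.12, -0.6, -0.7, -0.04, 0], [-0.36, -1, -0.7, -0.1, 0], [-0.36, -1, -0.7, -0.1, 0], [-0.36, -1, -0.7, -0.1, 0], [-0.36, -1, -0.7, -0.1, 0]]]' --grip_force 10

```text
time: 1.68
position: [0.4863, -0.3833, 0.4471]
tool_rot: [-2.853, 1.308, -0.002]
ft_force: [0.3, -1.4, 0.2]
grip_width: 1.002
```

```bash
python3 - <<'E'
from h import *
to((.6,-.15,.45,-45),(.62,-.08,.45,-42))
E
```

```text
t 1.68 p [ 0.4863 -0.3833  0.4471] yaw -49.3 tilt 0.17 F [ 0.3  -1.43  0.2 ] w 87.1 q [ 0.83  0.26 -0.27  1.12  0.07  1.77 -0.28]
(0.6, -0.15, 0.45, -45) -> [-0.342, -0.7944, -0.0074] -0.0237
(0.62, -0.08, 0.45, -42) -> [-0.4753, -0.9972, -0.0068] -0.0404
```

drive_tool --rows '[[[-0.34, -0.8, 0, -0.02, 0], [-0.34, -0.8, 0, -0.02, 0], [-0.34, -0.8, 0, -0.02, 0], [-0.34, -0.8, 0, -0.02, 0], [-0.47, -1, 0, -0.04, 0], [-0.47, -1, 0, -0.04, 0], [-0.47, -1, 0, -0.04, 0]]]'

```text
time: 2.55
position: [0.6207, -0.087, 0.4464]
tool_rot: [2.927, -1.14, -0.0]
ft_force: [-0.3, -1.2, -0.6]
grip_width: 1.003
```

```bash
python3 - <<'E'
from h import *
to((.56,.15,.4,-42))
E
```

```text
t 2.55 p [ 0.6207 -0.087   0.4464] yaw -42.5 tilt 0.03 F [-0.3  -1.15 -0.58] w 87.3 q [ 0.42  0.3  -0.46  1.09  0.13  1.78 -0.73]
(0.56, 0.15, 0.4, -42) -> [-0.6833, -0.4452, 0.1544] -0.003
```

drive_tool --rows '[[[-0.68, -0.44, 0.15, 0, 0], [-0.68, -0.44, 0.15, 0, 0], [-0.68, -0.44, 0.15, 0, 0], [-0.68, -0.44, 0.15, 0, 0], [-0.68, -0.44, 0.15, 0, 0], [-0.68, -0.44, 0.15, 0, 0]]]'

```text
time: 3.3
position: [0.5609, 0.1444, 0.4017]
tool_rot: [2.923, -1.148, 0.002]
ft_force: [0.5, -1.3, 0.2]
grip_width: 0.995
```

```bash
python3 - <<'E'
from h import *
s,M=st();d=cam("wrist");c=-d["R"].T@d["t"];print((M.T@(c-s["position"])).round(3),(M.T@d["R"].T).round(2))
cv2.imwrite("pics/w1.png",d["img"])
E
```

```text
t 3.3 p [0.5609 0.1444 0.4017] yaw -42.9 tilt 0.13 F [ 0.54 -1.32  0.24] w 86.6 q [ 0.2   0.19 -0.59  1.32  0.11  1.66 -1.12]
[ 0.001 -0.068 -0.148] [[ 1.   -0.    0.  ]
 [ 0.    0.97  0.25]
 [-0.   -0.25  0.97]]
```

View pics/w1.png

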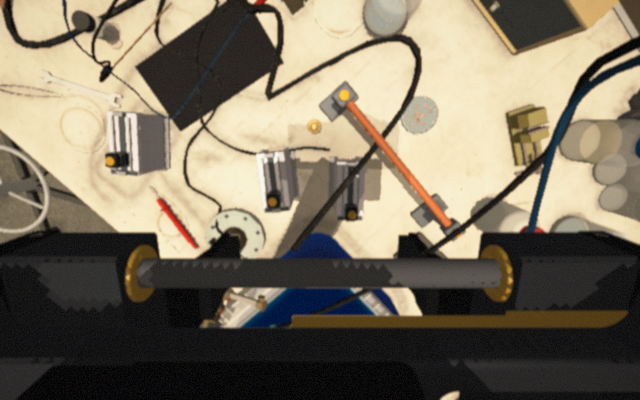

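```bash
python3 - <<'E'
from h import *
d=cam("wrist");crop(d,"w1a",90,90,210,190,6);crop(d,"w1b",240,130,400,230,5);np.savez("w1.npz",**d)
E
```

```text
(no output)
```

View pics/w1a.png

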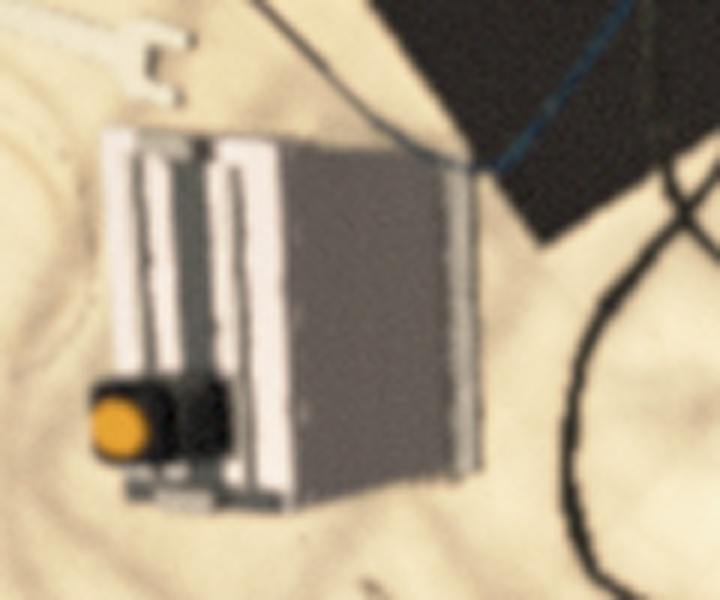

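View pics/w1b.png

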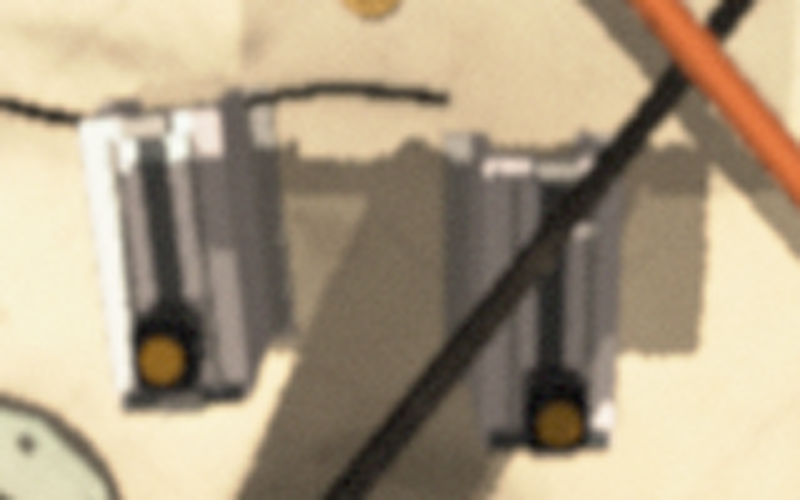

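```bash
python3 - <<'E'
from h import *
d=dict(np.load("w1.npz"))
def q(o,s,pts,z): return [ray(d,o[0]+x/s,o[1]+y/s,z)[:2] for x,y in pts]
def ang(v): return np.degrees(np.arctan2(v[1],v[0])).round(1)
P=q((90,90),6,[(103,128),(283,135),(297,505),(125,495)],.084)
print("H1",sum(P)/4,ang(P[0]-P[3]),ang(P[1]-P[2]),ang(P[0]-P[1])-90,np.linalg.norm(P[0]-P[3]),np.linalg.norm(P[0]-P[1]))
P=q((240,130),5,[(125,402),(242,395)],.087);print("H2 strip",ang(P[0]-P[1])-90,np.linalg.norm(P[0]-P[1]),sum(P)/2)
P=q((240,130),5,[(85,118),(222,115),(245,395),(125,400)],.084);print("H2",sum(P)/4,ang(P[0]-P[3]),ang(P[1]-P[2]))
P=q((240,130),5,[(490,440),(606,440)],.087);print("H3 strip",ang(P[0]-P[1])-90,np.linalg.norm(P[0]-P[1]),sum(P)/2)
P=q((240,130),5,[(540,180),(550,370)],.084);print("H3 groove",ang(P[0]-P[1]))
P=q((240,130),5,[(152,140),(170,300)],.084);print("H2 groove",ang(P[0]-P[1]))
for g in gold(d): print(g[0],ray(d,*g[0],.1145).round(4))
E
```

```text
H1 [0.382387  0.3652529] 40.9 41.0 44.900000000000006 0.08779235577441083 0.04228670558237273
H2 strip 50.5 0.03584570220240849 [0.47515863 0.14293044]
H2 [0.50168257 0.17598179] 52.4 50.2
H3 strip 47.0 0.03568899061389302 [0.5477518  0.05707325]
H3 groove 51.4
H2 groove 51.3
[157.3  16.9] [0.5498 0.4219 0.1145]
[589.   23.2] [0.9376 0.0515 0.1145]
[343.5  94.8] [0.6575 0.197  0.1145]
[535.6 110.6] [0.831  0.0081 0.1145]
[541.9 108.7] [0.8385 0.0045 0.1145]
[523.9 120.2] [0.8127 0.0083 0.1145]
[538.7 112.8] [0.8325 0.0029 0.1145]
[313.9 126.4] [0.6016 0.1941 0.1145]
[511.8 130.8] [0.793  0.0078 0.1145]
[526.3 138.5] [ 0.8016 -0.0141  0.1145]
[515.9 153.2] [ 0.7801 -0.0211  0.1145]
[109.3 160.9] [0.3638 0.3527 0.1145]
[271.7 201.6] [0.4863 0.1593 0.1145]
[458.4 234.2] [ 0.6516 -0.0624  0.1145]
[136.1 251.3] [0.2852 0.2429 0.1145]
[507.3 274.7] [ 0.6669 -0.1659  0.1145]
[130.1 263.3] [0.2634 0.2368 0.1145]
[127.7 276.7] [0.2432 0.2254 0.1145]
[128.5 286.8] [0.2306 0.2139 0.1145]
[261.  303.8] [0.3578 0.0549 0.1145]
```

```bash
python3 - <<'E'
from h import *
to((.558,.069,.2,-41),(.558,.069,.104,-41))
E
```

```text
t 3.4 p [0.5611 0.1442 0.4016] yaw -43.0 tilt 0.08 F [ 0.07 -0.97  0.19] w 86.9 q [ 0.2   0.19 -0.59  1.32  0.1   1.66 -1.12]
(0.558, 0.069, 0.2, -41) -> [0.1624, 0.1901, 0.6724] -0.0109
(0.558, 0.069, 0.104, -41) -> [0.162, 0.1899, 0.9924] -0.0109
```

drive_tool --rows '[[[0.162, 0.19, 0.2, -0.011, 110], [0.162, 0.19, 0.4, -0.011, 110], [0.162, 0.19, 0.55, -0.011, 110], [0.162, 0.19, 0.67, -0.011, 110], [0.162, 0.19, 0.67, -0.011, 110], [0.162, 0.19, 0.67, -0.011, 110]]]'

```text
time: 4.15
position: [0.5586, 0.0722, 0.2026]
tool_rot: [-2.944, 1.093, -0.004]
ft_force: [-0.0, -0.4, 0.5]
grip_width: 0.573
```

```bash
python3 - <<'E'
from h import *
to((.558,.069,.104,-41))
d=cam("wrist");crop(d,"w2",200,130,460,330,3)
E
```

```text
t 4.15 p [0.5586 0.0722 0.2026] yaw -40.8 tilt 0.16 F [-0.03 -0.37  0.45] w 49.8 q [ 0.31  0.19 -0.55  1.7   0.1   1.27 -0.97]
(0.558, 0.069, 0.104, -41) -> [0.0048, 0.0098, 0.3286] 0.0014
```

View pics/w2.png

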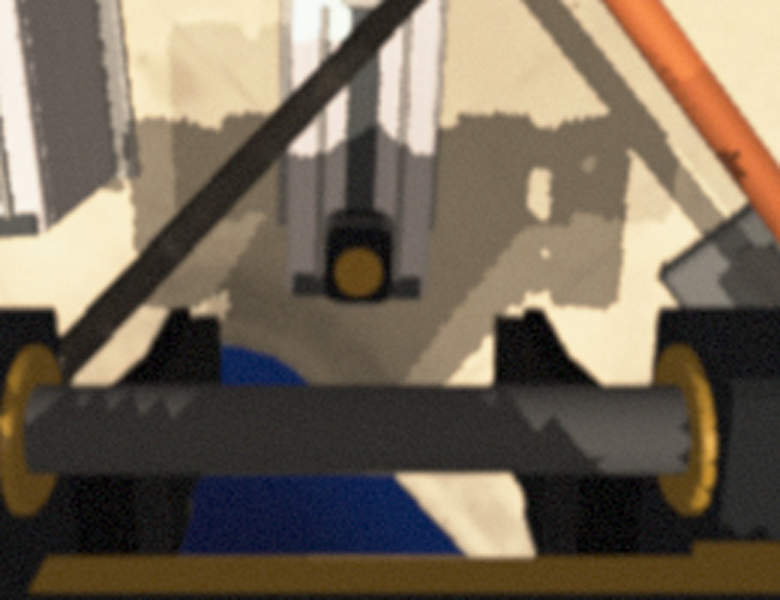

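drive_tool --rows '[[[0.005, 0.01, 0.15, 0.01, 110], [0.005, 0.01, 0.25, 0.01, 110], [0.005, 0.01, 0.3, 0.01, 110], [0.005, 0.01, 0.328, 0.01, 110], [0.005, 0.01, 0.328, 0.01, 110], [0.005, 0.01, 0.328, 0.01, 110]]]'

```text
time: 4.95
position: [0.5572, 0.0698, 0.1034]
tool_rot: [-2.928, 1.137, -0.003]
ft_force: [-0.6, -0.6, -0.4]
grip_width: 0.566
```

```bash
python3 - <<'E'
from h import *
st();d=cam("wrist");crop(d,"w3",200,130,460,330,3)
E
```

```text
t 4.95 p [0.5572 0.0698 0.1034] yaw -42.5 tilt 0.12 F [-0.56 -0.61 -0.42] w 49.2 q [ 0.29  0.28 -0.53  1.82  0.16  1.08 -1.04]
```

View pics/w3.png

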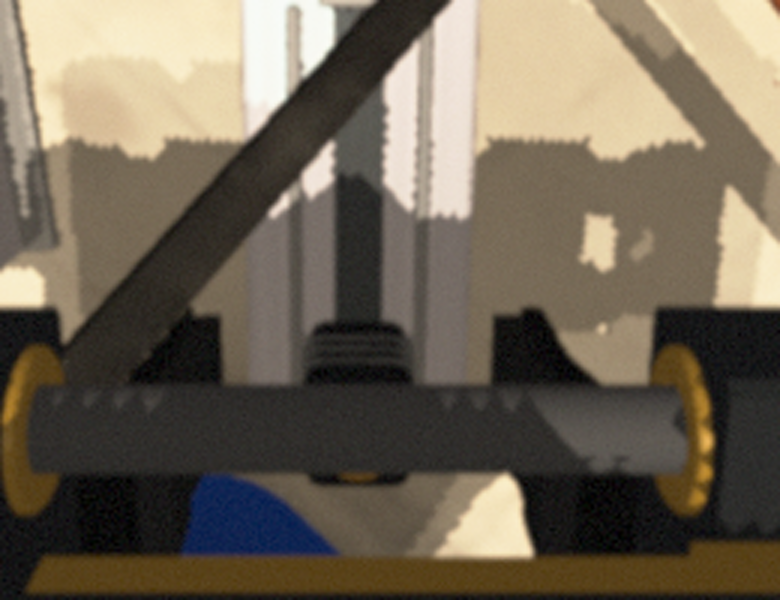

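drive_tool --rows '[[[0, 0, 0, 0, 220], [0, 0, 0, 0, 220], [0, 0, 0, 0, 220], [0, 0, 0, 0, 220], [0, 0, 0, 0, 220], [0, 0, 0, 0, 220]]]' --grip_force 8

```text
time: 5.75
position: [0.5565, 0.0693, 0.1021]
tool_rot: [2.928, -1.138, 0.001]
ft_force: [1.3, -0.6, -0.3]
grip_width: 0.209
```

```bash
python3 - <<'E'
from h import *
st()
E
```

```text
t 5.75 p [0.5565 0.0693 0.1021] yaw -42.5 tilt 0.03 F [ 1.3  -0.61 -0.27] w 18.1 q [ 0.29  0.28 -0.53  1.82  0.16  1.08 -1.04]
```

drive_tool --rows '[[[0, -0.01, 0, 0, 220], [0, -0.02, 0, 0, 220], [0, -0.03, 0, 0, 220], [0, -0.04, 0, 0, 220], [0, -0.05, 0, 0, 220], [0, -0.06, 0, 0, 220]]]'

```text
time: 6.5
position: [0.5687, 0.0829, 0.1022]
tool_rot: [2.928, -1.138, 0.001]
ft_force: [0.3, -3.0, 1.7]
grip_width: 0.205
```

drive_tool --rows '[[[0, -0.01, 0, 0, 220], [0, -0.02, 0, 0, 220], [0, -0.03, 0, 0, 220], [0, -0.04, 0, 0, 220], [0, -0.04, 0, 0, 220]]]'

```text
time: 7.12
position: [0.5765, 0.0925, 0.102]
tool_rot: [-2.928, 1.136, 0.001]
ft_force: [-1.4, -1.3, 2.8]
grip_width: 0.205
```

```bash
python3 - <<'E'
from h import *
st();d=cam("wrist");crop(d,"w4",200,130,460,330,3)
E
```

```text
t 7.12 p [0.5765 0.0925 0.102 ] yaw -42.4 tilt 0.04 F [-1.44 -1.29  2.77] w 17.9 q [ 0.25  0.33 -0.53  1.76  0.19  1.1  -1.09]
```

View pics/w4.png

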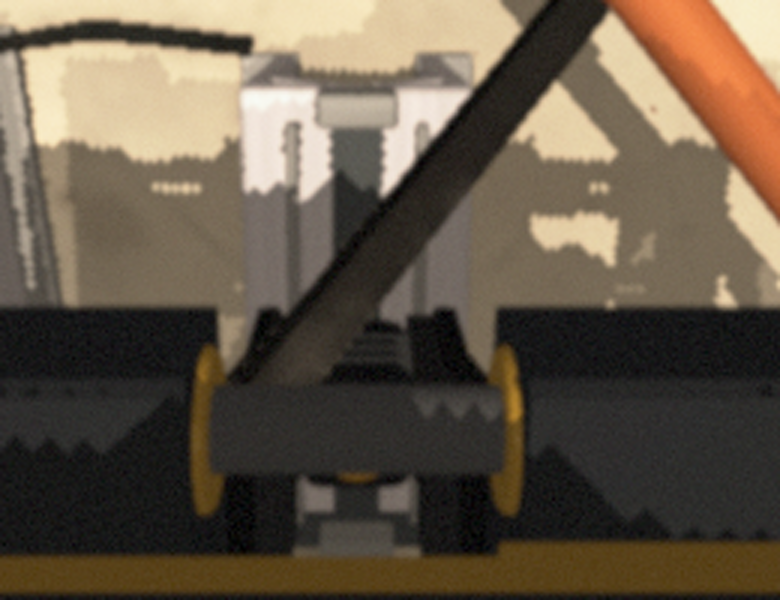

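```bash
cat >> h.py <<'E'
def travel(d,u,v,z=.084):
    s,M=st();P=ray(d,u,v,z);a=-M[:,1];print("far edge ahead of tcp mm",((P-s["position"])@a*1000).round(1),"lat",((P-s["position"])@M[:,0]*1000).round(1))
E
python3 - <<'E'
from h import *
d=cam("wrist");travel(d,318.3,158.5)
travel(d,318.3,130+518/3,.094) 
E
```

```text
t 7.22 p [0.5764 0.0924 0.102 ] yaw -42.4 tilt 0.05 F [-2.62 -1.26  1.35] w 17.8 q [ 0.25  0.33 -0.53  1.76  0.19  1.1  -1.09]
far edge ahead of tcp mm 50.6 lat 0.8
t 7.22 p [0.5764 0.0924 0.102 ] yaw -42.4 tilt 0.05 F [-2.62 -1.26  1.35] w 17.8 q [ 0.25  0.33 -0.53  1.76  0.19  1.1  -1.09]
far edge ahead of tcp mm -28.2 lat 0.8
```

drive_tool --rows '[[[0, -0.01, 0, 0, 220], [0, -0.02, 0, 0, 220], [0, -0.02, 0, 0, 220], [0, -0.02, 0, 0, 220]]]'

```text
time: 7.72
position: [0.5801, 0.0962, 0.1026]
tool_rot: [2.928, -1.137, -0.001]
ft_force: [-5.0, -3.1, 6.8]
grip_width: 0.204
```

```bash
python3 - <<'E'
from h import *
d=cam("wrist");st();crop(d,"w5",200,130,460,330,3)
E
```

```text
t 7.78 p [0.5801 0.0962 0.1026] yaw -42.5 tilt 0.07 F [-4.83 -3.77  6.94] w 17.9 q [ 0.24  0.34 -0.53  1.75  0.19  1.1  -1.1 ]
```

View pics/w5.png

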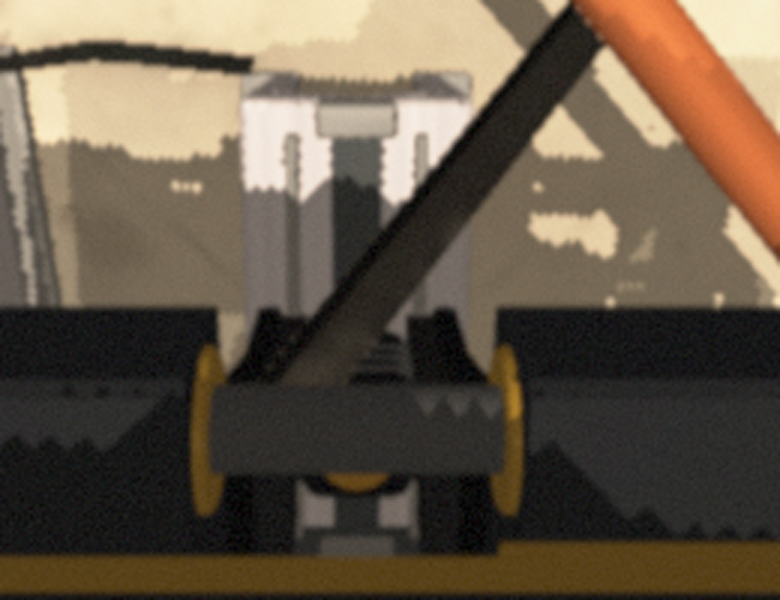

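```bash
python3 - <<'E'
from h import *
d=cam("wrist");travel(d,318.3,130+97/3)
for z,v in((.094,104),(.005,75)): travel(d,318.3,130+v/3,z)
E
```

```text
t 7.83 p [0.5801 0.0962 0.1026] yaw -42.5 tilt 0.06 F [-4.48 -2.47  6.53] w 17.6 q [ 0.24  0.34 -0.53  1.75  0.19  1.1  -1.1 ]
far edge ahead of tcp mm 48.5 lat 0.8
t 7.83 p [0.5801 0.0962 0.1026] yaw -42.5 tilt 0.06 F [-4.48 -2.47  6.53] w 17.6 q [ 0.24  0.34 -0.53  1.75  0.19  1.1  -1.1 ]
far edge ahead of tcp mm 48.5 lat 0.8
t 7.83 p [0.5801 0.0962 0.1026] yaw -42.5 tilt 0.06 F [-4.48 -2.47  6.53] w 17.6 q [ 0.24  0.34 -0.53  1.75  0.19  1.1  -1.1 ]
far edge ahead of tcp mm 44.7 lat 0.8
```

drive_tool --rows '[[[0, 0, 0, 0, 190], [0, 0, 0, 0, 160], [0, 0, 0, 0, 110], [0, 0, 0, 0, 110], [0, 0, -0.1, 0, 110], [0, 0, -0.3, 0, 110], [0, 0.1, -0.4, 0, 110], [0, 0.1, -0.4, 0, 110]]]'

```text
time: 8.82
position: [0.5615, 0.0727, 0.2251]
tool_rot: [-2.926, 1.141, -0.009]
ft_force: [0.3, -0.2, 0.4]
grip_width: 0.57
```

```bash
python3 - <<'E'
from h import *
st();d=cam("wrist");crop(d,"w6",160,80,480,330,2.4);np.savez("w6.npz",**d)
E
```

```text
t 8.82 p [0.5615 0.0727 0.2251] yaw -42.6 tilt 0.33 F [ 0.26 -0.19  0.36] w 49.6 q [ 0.31  0.18 -0.54  1.67  0.1   1.31 -1.  ]
```

View pics/w6.png

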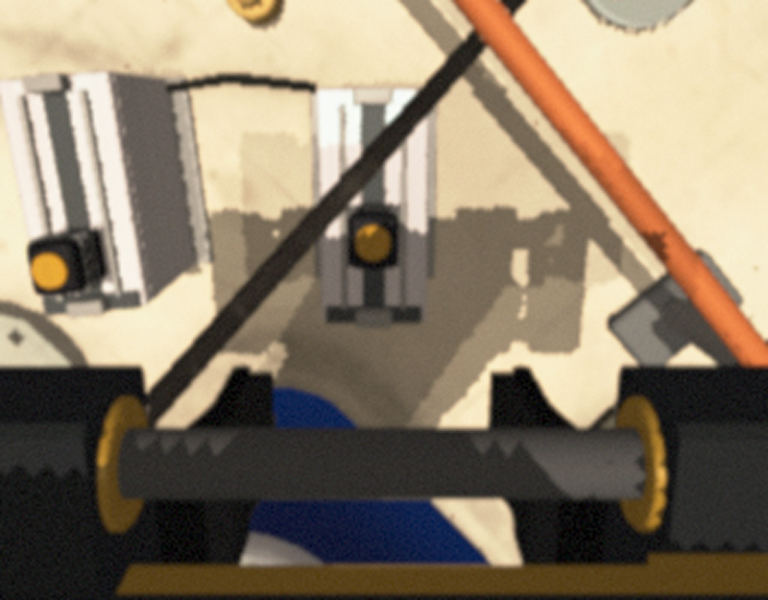

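```bash
python3 - <<'E'
from h import *
d=dict(np.load("w6.npz"));f=lambda x,y:(160+x/2.4,80+y/2.4)
r=ray(d,*f(373,242),.1145);fe=ray(d,*f(373,90),.084);he=ray(d,*f(374,322),.084)
u=fe-he;L=np.linalg.norm(u[:2]);u/=L;print("L",L,"travel",(r-he)@u-.016,.074-(fe-r)@u,"ctr",(fe+he)/2,"ang",np.degrees(np.arctan2(u[1],u[0])),r)
E
```

```text
L 0.08912936488246488 travel 0.021674688195758074 0.022545323313293182 ctr [0.58064781 0.0947996  0.084     ] ang 47.4809170057583 [0.57590313 0.08980216 0.1145    ]
```

```bash
python3 - <<'E'
from h import *
d=cam("top");print([ray(d,*g[0],.1145).round(4).tolist() for g in gold(d)])
to((.487,.159,.24,-39),(.487,.159,.103,-39))
E
```

```text
[[0.6593, 0.1964, 0.1145], [0.5804, 0.1978, 0.1145], [0.4868, 0.159, 0.1145], [0.3643, 0.3532, 0.1145]]
t 8.93 p [0.5603 0.074  0.2217] yaw -42.5 tilt 0.01 F [-0.15 -0.61 -0.97] w 49.5 q [ 0.31  0.19 -0.55  1.67  0.1   1.31 -1.  ]
(0.487, 0.159, 0.24, -39) -> [-0.3714, -0.0439, -0.061] -0.0194
(0.487, 0.159, 0.103, -39) -> [-0.3714, -0.0439, 0.3956] -0.0194
```

drive_tool --rows '[[[0, 0, -0.06, 0, 110], [-0.37, -0.044, -0.06, -0.02, 110], [-0.37, -0.044, -0.06, -0.02, 110], [-0.37, -0.044, 0.0, -0.02, 110], [-0.37, -0.044, 0.0, -0.02, 110], [-0.37, -0.044, 0.0, -0.02, 110]]]'

```text
time: 9.68
position: [0.4881, 0.1576, 0.222]
tool_rot: [2.962, -1.048, -0.001]
ft_force: [-0.3, -0.6, 0.3]
grip_width: 0.57
```

```bash
python3 - <<'E'
from h import *
to((.487,.159,.103,-39));d=cam("wrist");crop(d,"w7",200,130,460,330,3)
print([ray(d,*g[0],.1145).round(4).tolist() for g in gold(d)])
E
```

```text
t 9.68 p [0.4881 0.1576 0.222 ] yaw -39.0 tilt 0.04 F [-0.28 -0.65  0.32] w 49.6 q [ 0.24  0.07 -0.62  1.79  0.04  1.3  -1.08]
(0.487, 0.159, 0.103, -39) -> [-0.0056, -0.0014, 0.3966] 0.0002
[[0.6613, 0.1964, 0.1145], [0.5812, 0.1989, 0.1145], [0.363, 0.3531, 0.1145], [0.5761, 0.0894, 0.1145], [0.5383, 0.0625, 0.1145], [0.3822, 0.1832, 0.1145], [0.5261, 0.039, 0.1145]]
```

View pics/w7.png

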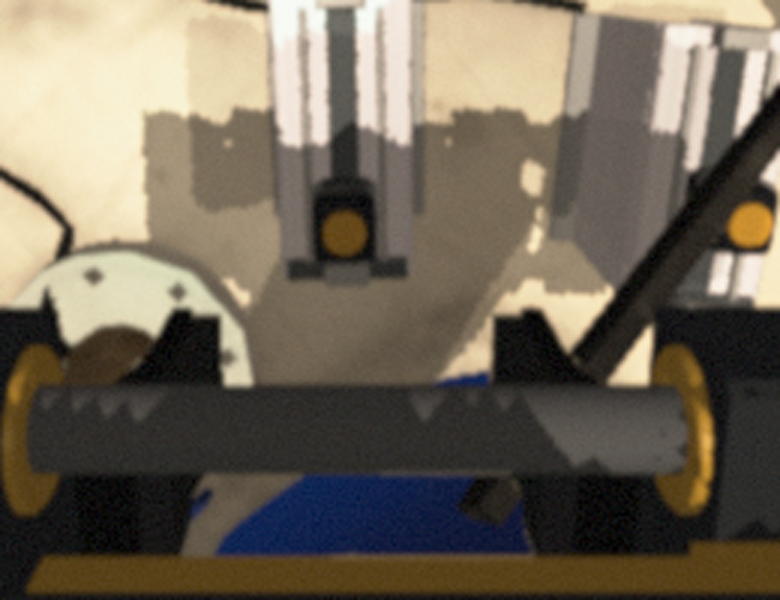

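```bash
python3 - <<'E'
from h import *
d=cam("wrist");print(ray(d,200+344/3,130+232/3,.1145))
E
```

```text
[0.48644734 0.15907609 0.1145    ]
```

drive_tool --rows '[[[-0.007, -0.001, 0.15, 0, 110], [-0.007, -0.001, 0.3, 0, 110], [-0.007, -0.001, 0.38, 0, 110], [-0.007, -0.001, 0.396, 0, 110], [-0.007, -0.001, 0.396, 0, 110], [-0.007, -0.001, 0.396, 0, 110], [-0.007, -0.001, 0.396, 0, 220], [-0.007, -0.001, 0.396, 0, 220], [-0.007, -0.001, 0.396, 0, 220], [-0.007, -0.001, 0.396, 0, 220], [-0.007, -0.001, 0.396, 0, 220]]]'

```text
time: 11.15
position: [0.4858, 0.1603, 0.1033]
tool_rot: [2.963, -1.045, -0.0]
ft_force: [-0.0, -1.4, 0.7]
grip_width: 0.209
```

drive_tool --rows '[[[0, -0.01, 0, 0, 220], [0, -0.02, 0, 0, 220], [0, -0.03, 0, 0, 220], [0, -0.04, 0, 0, 220], [0, -0.05, 0, 0, 220], [0, -0.06, 0, 0, 220], [0, -0.07, 0, 0, 220], [0, -0.07, 0, 0, 220]]]'

```text
time: 12.15
position: [0.4993, 0.1773, 0.1034]
tool_rot: [-2.962, 1.044, -0.0]
ft_force: [-0.7, 1.5, 2.7]
grip_width: 0.205
```

drive_tool --rows '[[[0, -0.01, 0, 0, 220], [0, -0.02, 0, 0, 220], [0, -0.03, 0, 0, 220], [0, -0.04, 0, 0, 220], [0, -0.04, 0, 0, 220]]]'

```text
time: 12.78
position: [0.5069, 0.1866, 0.1034]
tool_rot: [-2.962, 1.044, -0.001]
ft_force: [-1.5, 3.3, 4.2]
grip_width: 0.211
```

```bash
python3 - <<'E'
from h import *
st();d=cam("wrist");crop(d,"w8",200,130,460,330,3)
E
```

```text
t 12.78 p [0.5069 0.1866 0.1034] yaw -38.8 tilt 0.06 F [-1.52  3.28  4.2 ] w 18.4 q [ 0.16  0.25 -0.63  1.86  0.17  1.08 -1.21]
```

View pics/w8.png

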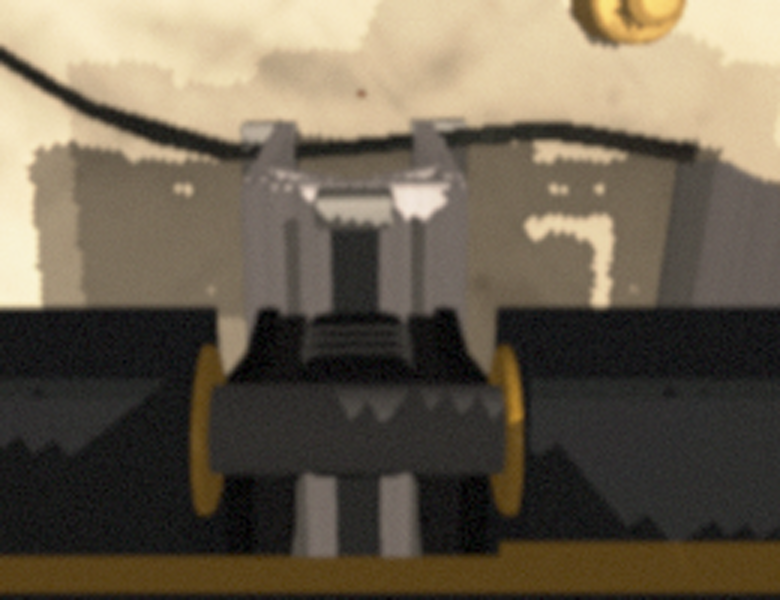

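```bash
python3 - <<'E'
from h import *
d=cam("wrist");travel(d,318.3,130+184/3)
E
```

```text
t 12.88 p [0.5069 0.1864 0.1034] yaw -38.8 tilt 0.06 F [-1.44  2.7   2.54] w 18.5 q [ 0.16  0.25 -0.63  1.86  0.17  1.08 -1.21]
far edge ahead of tcp mm 32.7 lat 0.8
```

drive_tool --rows '[[[0, -0.01, 0, 0, 220], [0, -0.02, 0, 0, 220], [0, -0.03, 0, 0, 220], [0, -0.04, 0, 0, 220], [0, -0.04, 0, 0, 220]]]'

```text
time: 13.5
position: [0.5142, 0.1956, 0.1034]
tool_rot: [-2.962, 1.045, -0.0]
ft_force: [-2.1, 1.2, 4.6]
grip_width: 0.207
```

```bash
python3 - <<'E'
from h import *
st();d=cam("wrist");crop(d,"w9",200,130,460,330,3)
E
```

```text
t 13.5 p [0.5142 0.1956 0.1034] yaw -38.9 tilt 0.02 F [-2.13  1.17  4.6 ] w 18.0 q [ 0.14  0.28 -0.63  1.84  0.18  1.08 -1.23]
```

View pics/w9.png

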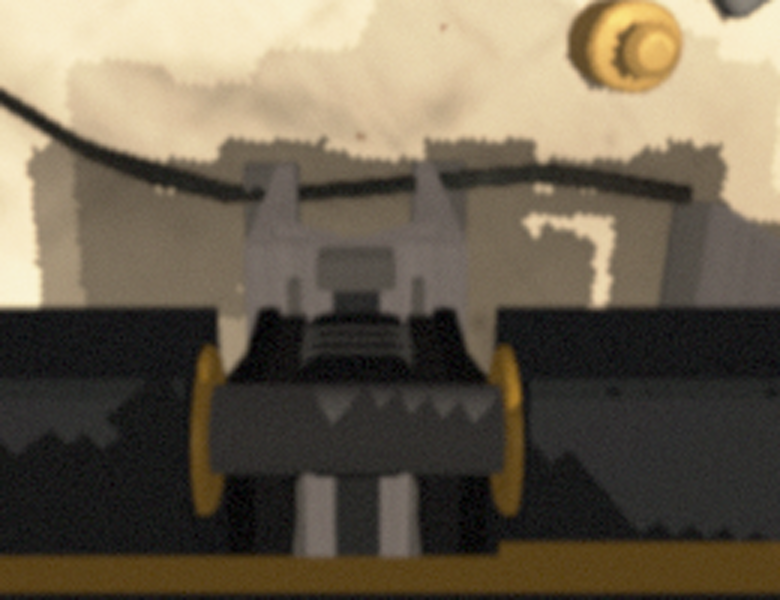

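drive_tool --rows '[[[0, -0.01, 0, 0, 220], [0, -0.02, 0, 0, 220], [0, -0.03, 0, 0, 220], [0, -0.04, 0, 0, 220], [0, -0.045, 0, 0, 220], [0, -0.045, 0, 0, 220]]]'

```text
time: 14.3
position: [0.5221, 0.2049, 0.1033]
tool_rot: [2.96, -1.045, -0.001]
ft_force: [-4.5, 0.4, 7.0]
grip_width: 0.205
```

```bash
python3 - <<'E'
from h import *
st();d=cam("wrist");crop(d,"w10",200,130,460,330,3)
E
```

```text
t 14.3 p [0.5221 0.2049 0.1033] yaw -38.9 tilt 0.13 F [-4.45  0.39  6.99] w 17.9 q [ 0.12  0.3  -0.63  1.81  0.2   1.09 -1.25]
```

View pics/w10.png

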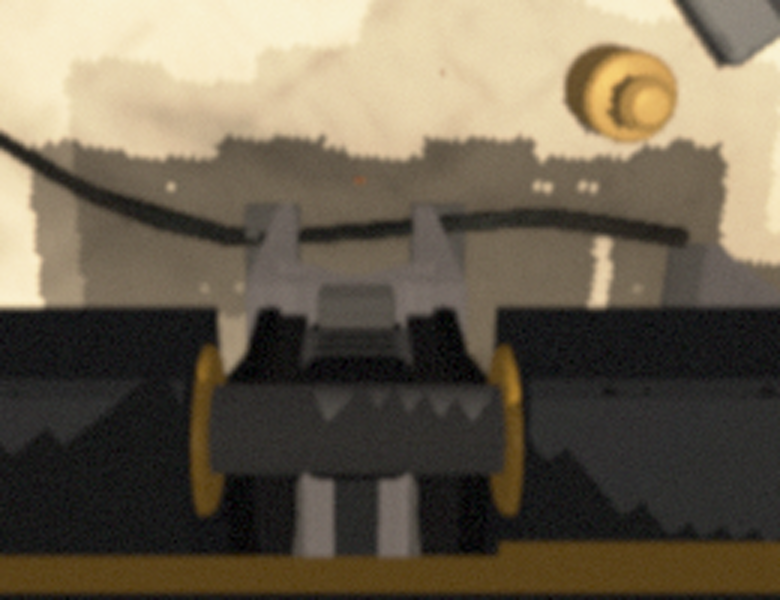

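drive_tool --rows '[[[0, -0.007, 0, 0, 220], [0, -0.014, 0, 0, 220], [0, -0.014, 0, 0, 220]]]'

```text
time: 14.72
position: [0.5247, 0.2082, 0.1032]
tool_rot: [2.961, -1.045, -0.001]
ft_force: [-4.2, 0.0, 6.2]
grip_width: 0.204
```

drive_tool --rows '[[[0, 0, 0, 0, 190], [0, 0, 0, 0, 160], [0, 0, 0, 0, 110], [0, 0, 0, 0, 110], [0, 0, -0.1, 0, 110], [0, 0, -0.3, 0, 110], [0, 0.15, -0.4, 0, 110], [0, 0.15, -0.4, 0, 110]]]'

```text
time: 15.72
position: [0.4979, 0.1722, 0.2262]
tool_rot: [-2.961, 1.05, -0.009]
ft_force: [0.3, -0.1, -0.3]
grip_width: 0.564
```

```bash
python3 - <<'E'
from h import *
st();d=cam("wrist");crop(d,"w11",160,80,480,330,2.4);np.savez("w11.npz",**d)
E
```

```text
t 15.72 p [0.4979 0.1722 0.2262] yaw -39.0 tilt 0.34 F [ 0.26 -0.14 -0.32] w 49.1 q [ 0.22  0.1  -0.64  1.75  0.07  1.3  -1.12]
```

View pics/w11.png

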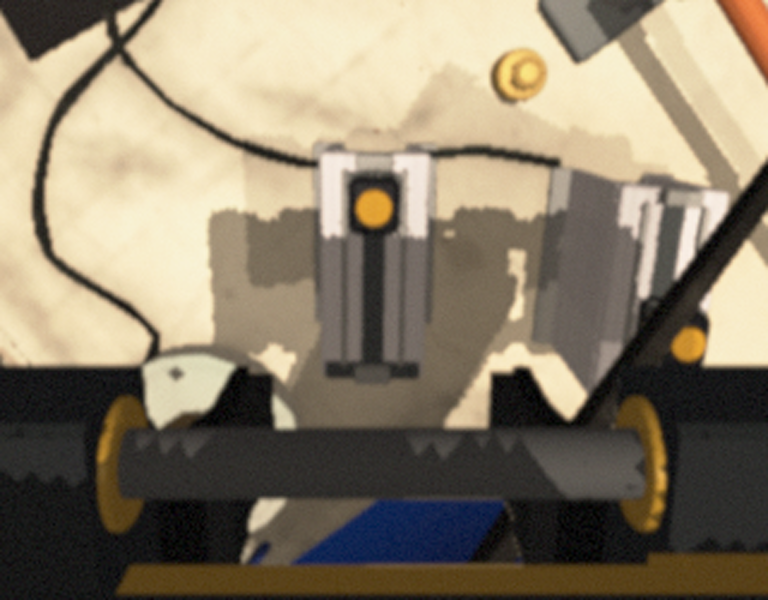

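```bash
cat >> h.py <<'E'
def hang(d,r,fe,he,o=(0,0),s=1):
    f=lambda p:(o[0]+p[0]/s,o[1]+p[1]/s)
    r=ray(d,*f(r),.1145);fe=ray(d,*f(fe),.084);he=ray(d,*f(he),.084)
    u=fe-he;L=np.linalg.norm(u[:2]);u/=L;print("L",L.round(4),"travel",((r-he)@u-.016).round(4),(.074-(fe-r)@u).round(4),"ctr",((fe+he)/2).round(4),"ang",np.degrees(np.arctan2(u[1],u[0])).round(1),"rider",r.round(4))
E
python3 - <<'E'
from h import *
d=dict(np.load("w11.npz"));hang(d,(374,209),(375,152),(373,378),(160,80),2.4)
to((.36,.35,.3,-48))
E
```

```text
L 0.0907 travel 0.0571 0.0565 ctr [0.501  0.1772 0.084 ] ang 50.3 rider [0.5186 0.1987 0.1145]
t 15.78 p [0.4976 0.1732 0.2246] yaw -39.0 tilt 0.2 F [ 0.67  0.32 -0.11] w 49.6 q [ 0.22  0.1  -0.64  1.76  0.07  1.3  -1.12]
(0.36, 0.35, 0.3, -48) -> [-0.7264, -0.1701, -0.2536] 0.0501
```

drive_tool --rows '[[[0, 0, -0.3, 0, 110], [-0.2, -0.04, -0.3, 0.01, 110], [-0.73, -0.17, -0.3, 0.05, 110], [-0.73, -0.17, -0.3, 0.05, 110], [-0.73, -0.17, -0.3, 0.05, 110], [-0.73, -0.17, -0.1, 0.05, 110], [-0.73, -0.17, 0, 0.05, 110], [-0.73, -0.17, 0, 0.05, 110]]]'

```text
time: 16.77
position: [0.3567, 0.3504, 0.2202]
tool_rot: [2.868, -1.27, -0.007]
ft_force: [-0.2, -0.9, 0.0]
grip_width: 0.564
```

```bash
python3 - <<'E'
from h import *
to((.364,.353,.103,-48));d=cam("wrist");crop(d,"w12",160,80,480,330,2.4);np.savez("w12.npz",**d)
E
```

```text
t 16.77 p [0.3567 0.3504 0.2202] yaw -47.8 tilt 0.38 F [-0.18 -0.95  0.02] w 49.0 q [ 0.    0.06 -0.85  1.81  0.05  1.3  -1.69]
(0.364, 0.353, 0.103, -48) -> [0.0108, -0.0264, 0.3903] 0.0012
```

View pics/w12.png

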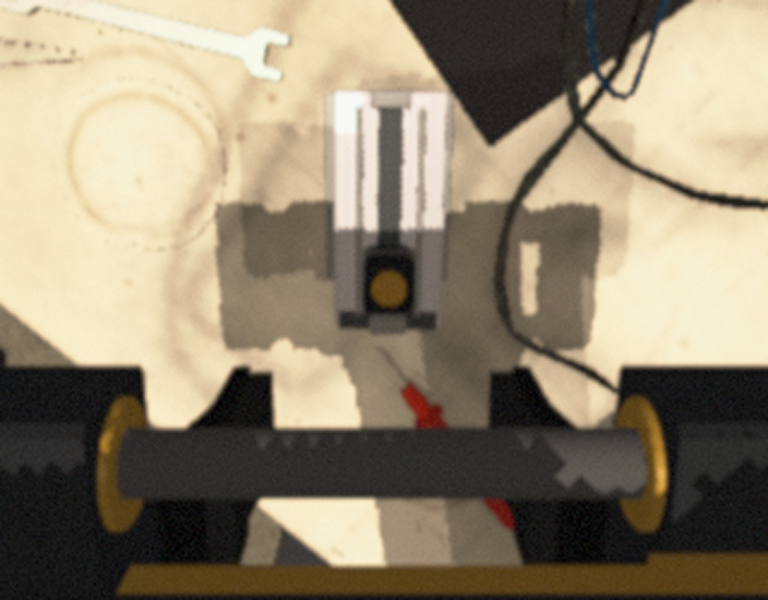

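```bash
python3 - <<'E'
from h import *
d=dict(np.load("w12.npz"));hang(d,(388,289),(391,92),(387,328),(160,80),2.4)
E
```

```text
L 0.0894 travel 0.0075 0.008 ctr [0.3795 0.3657 0.084 ] ang 41.4 rider [0.3633 0.3519 0.1145]
```

```bash
python3 - <<'E'
from h import *
d=dict(np.load("w12.npz"))
# same-geometry check: use w12 R (similar), shift t not needed for relative distances at z~.22
a=ray(d,200+344/3,130+232/3,.1145);b=ray(d,200+347/3,130+277/3,.084);print(np.linalg.norm((a-b)[:2]))
a=ray(d,160+388/2.4,80+289/2.4,.1145);b=ray(d,160+387/2.4,80+328/2.4,.084);print(np.linalg.norm((a-b)[:2]))
a=ray(d,160+374/2.4,80+209/2.4,.1145);b=ray(d,160+375/2.4,80+152/2.4,.084);print(np.linalg.norm((a-b)[:2]))
E
```

```text
0.023119243645008534
0.023454092497095666
0.016818952332199984
```

```bash
python3 - <<'E'
from h import *
a=dict(np.load("w12.npz"));b=dict(np.load("w11.npz"))
f=lambda d,x0,y0:cv2.resize(d["img"][y0:y0+40,x0:x0+40],None,fx=9,fy=9,interpolation=cv2.INTER_CUBIC)
cv2.imwrite("pics/z1.png",np.hstack([f(a,302,180),f(b,296,138)]))
E
```

```text
(no output)
```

View pics/z1.png

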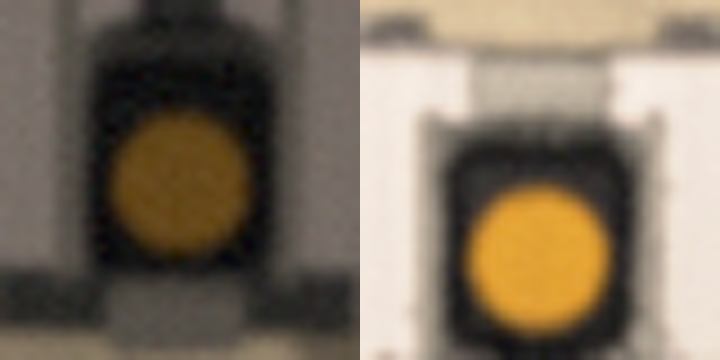

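drive_tool --rows '[[[0.011, -0.025, 0.15, 0, 110], [0.011, -0.025, 0.3, 0, 110], [0.011, -0.025, 0.37, 0, 110], [0.011, -0.025, 0.39, 0, 110], [0.011, -0.025, 0.39, 0, 110], [0.011, -0.025, 0.39, 0, 110], [0.011, -0.025, 0.39, 0, 220], [0.011, -0.025, 0.39, 0, 220], [0.011, -0.025, 0.39, 0, 220], [0.011, -0.025, 0.39, 0, 220], [0.011, -0.025, 0.39, 0, 220]]]'

```text
time: 18.2
position: [0.3657, 0.354, 0.1062]
tool_rot: [2.872, -1.273, -0.001]
ft_force: [-1.1, 1.5, 0.4]
grip_width: 0.204
```

drive_tool --rows '[[[0, -0.01, 0, 0, 220], [0, -0.02, 0, 0, 220], [0, -0.03, 0, 0, 220], [0, -0.04, 0, 0, 220], [0, -0.05, 0, 0, 220], [0, -0.06, 0, 0, 220], [0, -0.06, 0, 0, 220]]]'

```text
time: 19.08
position: [0.3799, 0.3663, 0.1063]
tool_rot: [-2.871, 1.274, 0.0]
ft_force: [-1.0, 3.4, -1.0]
grip_width: 0.21
```

drive_tool --rows '[[[0, -0.01, 0, 0, 220], [0, -0.02, 0, 0, 220], [0, -0.03, 0, 0, 220], [0, -0.04, 0, 0, 220], [0, -0.05, 0, 0, 220], [0, -0.05, 0, 0, 220]]]'

```text
time: 19.82
position: [0.3911, 0.3763, 0.1064]
tool_rot: [-2.871, 1.274, -0.0]
ft_force: [-2.5, 2.3, 1.4]
grip_width: 0.208
```

```bash
python3 - <<'E'
from h import *
st();d=cam("wrist");crop(d,"w13",200,130,460,330,3)
E
```

```text
t 19.82 p [0.3911 0.3763 0.1064] yaw -47.9 tilt 0.05 F [-2.45  2.28  1.4 ] w 18.1 q [-0.09  0.3  -0.82  1.85  0.24  1.1  -1.84]
```

View pics/w13.png

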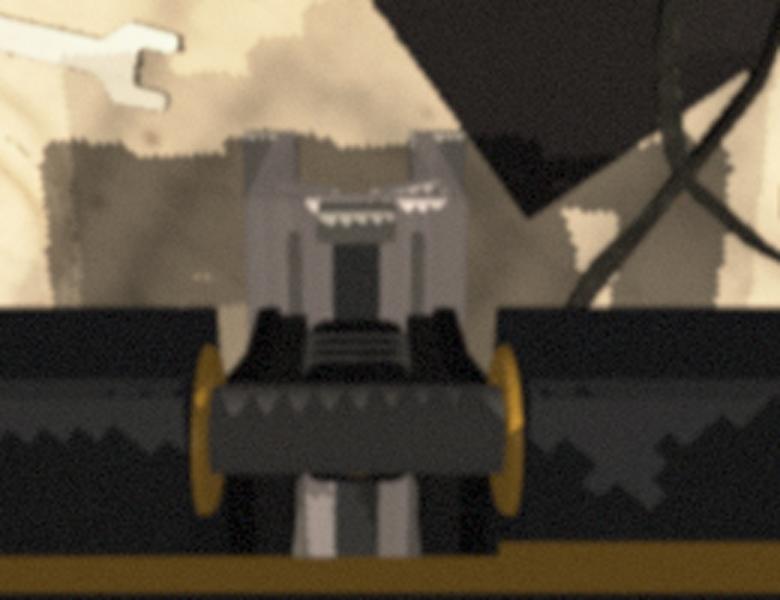

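drive_tool --rows '[[[0, -0.01, 0, 0, 220], [0, -0.02, 0, 0, 220], [0, -0.03, 0, 0, 220], [0, -0.03, 0, 0, 220]]]'

```text
time: 20.38
position: [0.3977, 0.3823, 0.1064]
tool_rot: [-2.871, 1.274, -0.0]
ft_force: [-2.6, 3.0, 1.5]
grip_width: 0.211
```

```bash
python3 - <<'E'
from h import *
st();d=cam("wrist");crop(d,"w14",200,130,460,330,3)
E
```

```text
t 20.38 p [0.3977 0.3823 0.1064] yaw -47.9 tilt 0.04 F [-2.56  2.98  1.53] w 18.3 q [-0.11  0.32 -0.82  1.83  0.26  1.1  -1.85]
```

View pics/w14.png

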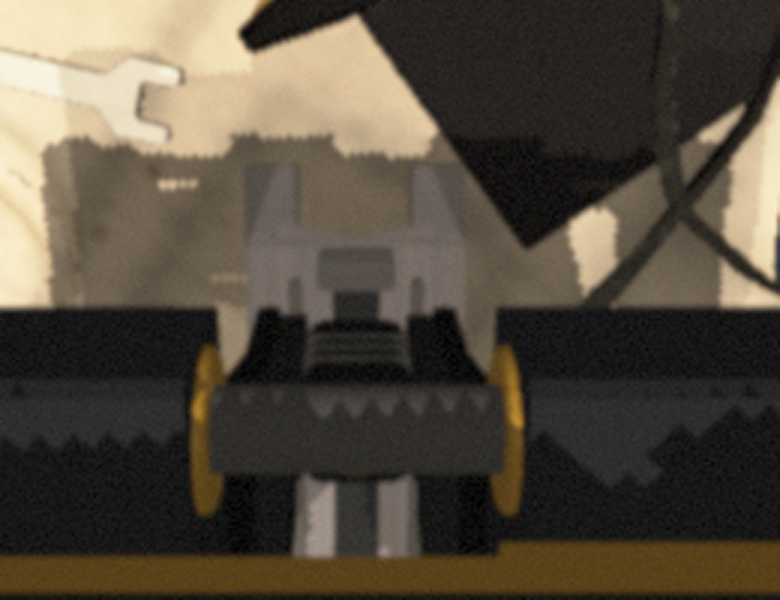

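Still running (the far stop keeps closing in, ground features track by the same amount). Push on to the end.

drive_tool --rows '[[[0, -0.01, 0, 0, 220], [0, -0.02, 0, 0, 220], [0, -0.03, 0, 0, 220], [0, -0.04, 0, 0, 220], [0, -0.05, 0, 0, 220], [0, -0.055, 0, 0, 220], [0, -0.055, 0, 0, 220]]]'

```text
time: 21.3
position: [0.4095, 0.3928, 0.1064]
tool_rot: [2.871, -1.274, -0.0]
ft_force: [-5.2, 1.2, 4.9]
grip_width: 0.206
```

drive_tool --rows '[[[0, 0, 0, 0, 190], [0, 0, 0, 0, 160], [0, 0, 0, 0, 110], [0, 0, 0, 0, 110], [0, 0, -0.1, 0, 110], [0, 0, -0.3, 0, 110], [0, 0.15, -0.4, 0, 110], [0, 0.15, -0.4, 0, 110]]]'

```text
time: 22.3
position: [0.3761, 0.3629, 0.2294]
tool_rot: [-2.869, 1.273, -0.009]
ft_force: [-0.3, 0.1, -0.5]
grip_width: 0.563
```

```bash
python3 - <<'E'
from h import *
st();d=cam("wrist");crop(d,"w15",160,80,480,330,2.4);np.savez("w15.npz",**d)
E
```

```text
t 22.3 p [0.3761 0.3629 0.2294] yaw -47.9 tilt 0.38 F [-0.32  0.09 -0.51] w 49.0 q [-0.    0.11 -0.87  1.75  0.09  1.31 -1.72]
```

View pics/w15.png

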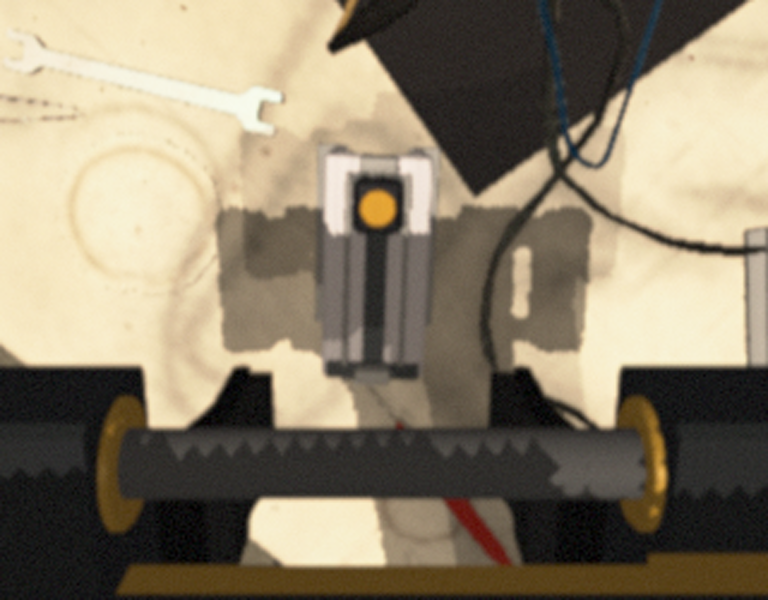

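```bash
python3 - <<'E'
from h import *
d=dict(np.load("w15.npz"));hang(d,(378,209),(378,154),(373,378),(160,80),2.4)
a=d;b=dict(np.load("w11.npz"))
f=lambda d,x0,y0:cv2.resize(d["img"][y0:y0+40,x0:x0+40],None,fx=9,fy=9,interpolation=cv2.INTER_CUBIC)
cv2.imwrite("pics/z2.png",np.hstack([f(a,298,138),f(b,296,138)]))
t=cam("top");print([ray(t,*g[0],.1145).round(4).tolist() for g in gold(t)]);cv2.imwrite("pics/t3.png",t["img"])
E
```

```text
L 0.0909 travel 0.0577 0.0569 ctr [0.3798 0.3667 0.084 ] ang 40.8 rider [0.4014 0.385  0.1145]
[[0.6593, 0.1962, 0.1145], [0.6538, -0.0557, 0.1145], [0.6095, 0.1168, 0.1145], [0.5831, 0.2078, 0.1145], [0.579, 0.1975, 0.1145], [0.5197, 0.1996, 0.1145]]
```

View pics/z2.png

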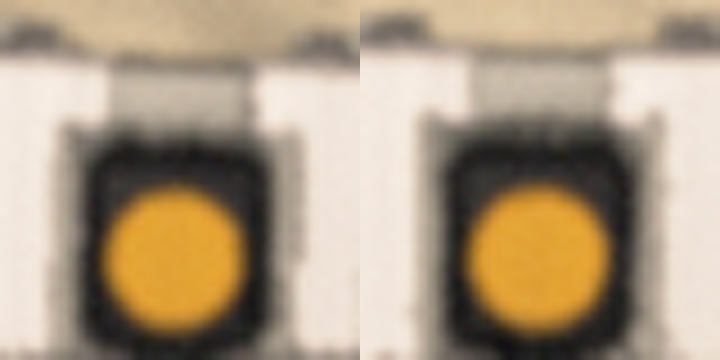

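View pics/t3.png

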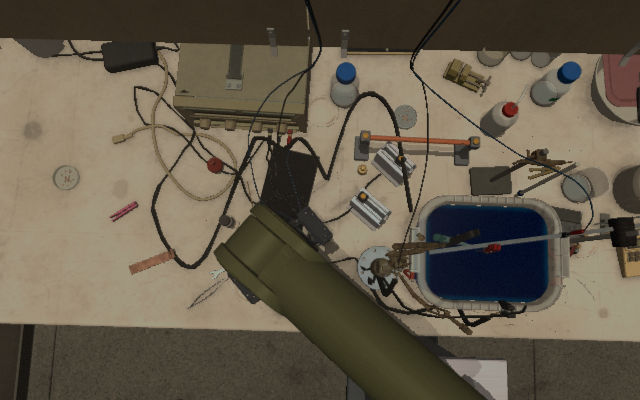

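```bash
python3 - <<'E'
from h import *
t=cam("top");crop(t,"t4",340,120,440,240,5)
E
```

```text
(no output)
```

View pics/t4.png

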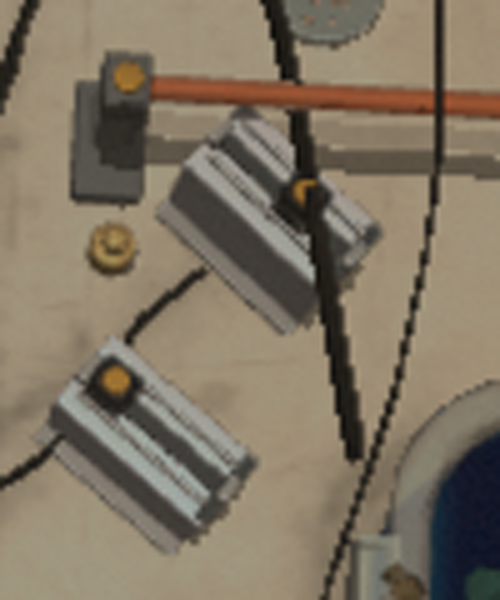

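```bash
python3 - <<'E'
from h import *
to((.4014,.385,.104,-48.5))
E
```

```text
t 22.45 p [0.3768 0.3623 0.2256] yaw -47.9 tilt 0.05 F [ 0.1  -0.83 -1.  ] w 49.2 q [-0.01  0.12 -0.86  1.76  0.1   1.31 -1.73]
(0.4014, 0.385, 0.104, -48.5) -> [-0.0013, -0.1119, 0.4053] 0.0033
```

drive_tool --rows '[[[-0.001, -0.112, 0.1, 0, 110], [-0.001, -0.112, 0.2, 0, 110], [-0.001, -0.112, 0.33, 0.003, 110], [-0.001, -0.112, 0.4, 0.003, 110], [-0.001, -0.112, 0.403, 0.003, 110], [-0.001, -0.112, 0.403, 0.003, 110], [-0.001, -0.112, 0.403, 0.003, 220], [-0.001, -0.112, 0.403, 0.003, 220], [-0.001, -0.112, 0.403, 0.003, 220], [-0.001, -0.112, 0.403, 0.003, 220], [-0.001, -0.112, 0.403, 0.003, 220]]]'

```text
time: 23.82
position: [0.4005, 0.386, 0.1055]
tool_rot: [-2.866, 1.287, 0.001]
ft_force: [-1.4, -0.1, 0.6]
grip_width: 0.206
```

drive_tool --rows '[[[0, 0.015, 0, 0, 220], [0, 0.03, 0, 0, 220], [0, 0.045, 0, 0, 220], [0, 0.06, 0, 0, 220], [0, 0.075, 0, 0, 220], [0, 0.09, 0, 0, 220], [0, 0.105, 0, 0, 220], [0, 0.12, 0, 0, 220], [0, 0.135, 0, 0, 220], [0, 0.15, 0, 0, 220], [0, 0.165, 0, 0, 220], [0, 0.17, 0, 0, 220], [0, 0.17, 0, 0, 220]]]'

```text
time: 25.45
position: [0.3624, 0.3517, 0.1057]
tool_rot: [2.866, -1.288, -0.0]
ft_force: [-3.5, 3.9, 5.5]
grip_width: 0.21
```

drive_tool --rows '[[[0, 0.01, 0, 0, 220], [0, 0.02, 0, 0, 220], [0, 0.03, 0, 0, 220], [0, 0.04, 0, 0, 220], [0, 0.04, 0, 0, 220]]]'

```text
time: 26.08
position: [0.3544, 0.3434, 0.1056]
tool_rot: [-2.865, 1.288, -0.002]
ft_force: [0.5, 3.5, 2.8]
grip_width: 0.208
```

```bash
python3 - <<'E'
from h import *
st();d=cam("wrist");crop(d,"w16",200,130,460,330,3)
E
```

```text
t 26.07 p [0.3544 0.3434 0.1056] yaw -48.4 tilt 0.07 F [0.52 3.54 2.77] w 18.1 q [-0.01  0.18 -0.87  1.96  0.16  1.07 -1.8 ]
```

View pics/w16.png

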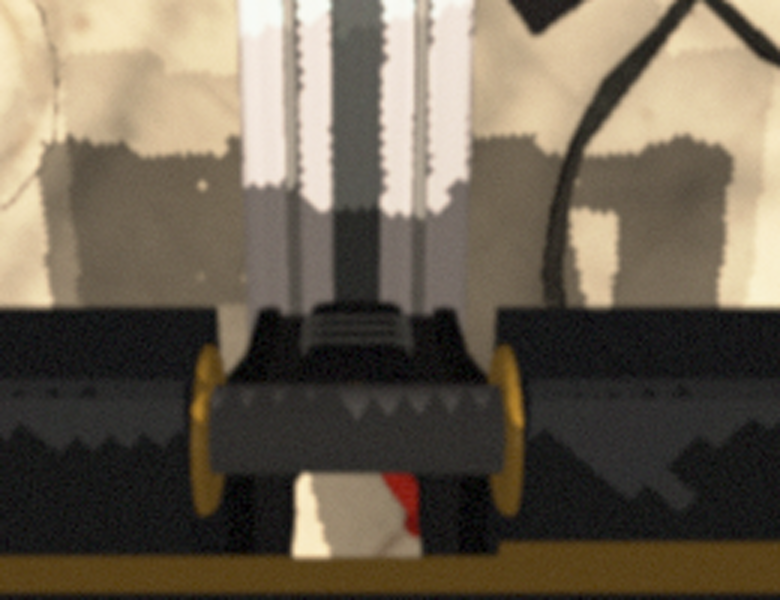

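drive_tool --rows '[[[0, 0.015, 0, 0, 220], [0, 0.015, 0, 0, 220], [0, 0.015, 0, 0, 190], [0, 0.015, 0, 0, 160], [0, 0.015, 0, 0, 110], [0, 0.015, 0, 0, 110], [0, 0, -0.1, 0, 110], [0, -0.05, -0.3, 0, 90], [0, -0.05, -0.4, 0, 50], [0, -0.05, -0.4, 0, 50]]]'

```text
time: 27.38
position: [0.3661, 0.3549, 0.2278]
tool_rot: [-2.862, 1.286, -0.004]
ft_force: [-0.7, 0.0, -0.6]
grip_width: 0.766
```

```bash
python3 - <<'E'
from h import *
st();d=cam("wrist");crop(d,"w17",160,80,480,330,2.4);np.savez("w17.npz",**d)
E
```

```text
t 27.38 p [0.3661 0.3549 0.2278] yaw -48.4 tilt 0.26 F [-0.67  0.01 -0.59] w 66.7 q [ 0.03  0.08 -0.89  1.78  0.06  1.3  -1.71]
```

View pics/w17.png

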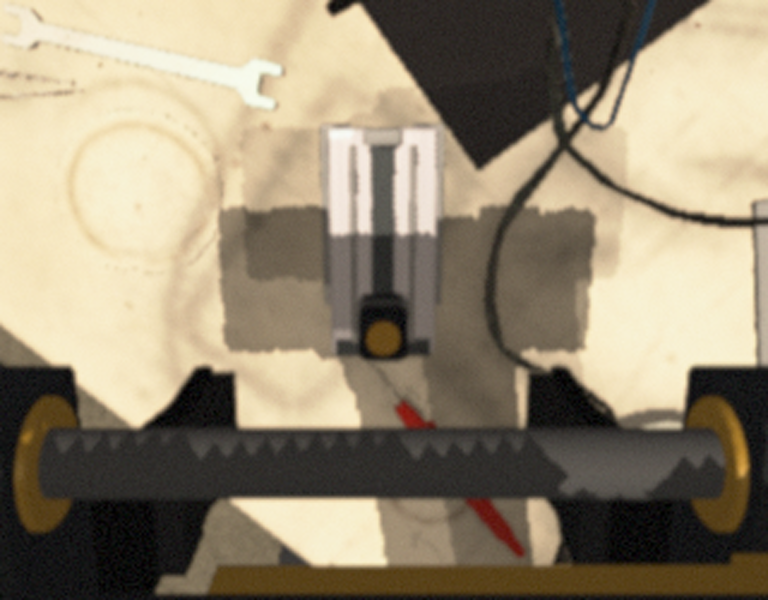

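```bash
python3 - <<'E'
from h import *
d=dict(np.load("w17.npz"));hang(d,(383,338),(383,127),(382,356),(160,80),2.4)
E
```

```text
L 0.0909 travel 0.0011 0.0002 ctr [0.3789 0.3636 0.084 ] ang 41.4 rider [0.3577 0.3447 0.1145]
```

```bash
python3 - <<'E'
from h import *
to((.379,.364,.069,-48.6))
E
```

```text
t 27.43 p [0.3653 0.3538 0.2259] yaw -48.4 tilt 0.08 F [-0.48 -0.27 -0.44] w 68.1 q [ 0.03  0.08 -0.89  1.79  0.06  1.3  -1.71]
(0.379, 0.364, 0.069, -48.6) -> [0.0046, -0.0559, 0.523] 0.0011
```

drive_tool --rows '[[[0.005, -0.056, 0.15, 0, 40], [0.005, -0.056, 0.3, 0, 40], [0.005, -0.056, 0.4, 0, 40], [0.005, -0.056, 0.48, 0, 40], [0.005, -0.056, 0.523, 0, 40], [0.005, -0.056, 0.523, 0, 40], [0.005, -0.056, 0.523, 0, 40], [0.005, -0.056, 0.523, 0, 200], [0.005, -0.056, 0.523, 0, 200], [0.005, -0.056, 0.523, 0, 200], [0.005, -0.056, 0.523, 0, 200], [0.005, -0.056, 0.523, 0, 200]]]' --grip_force 30

```text
time: 28.92
position: [0.3783, 0.3643, 0.0687]
tool_rot: [-2.865, 1.287, 0.001]
ft_force: [-1.5, 0.8, 0.9]
grip_width: 0.485
```

```bash
python3 - <<'E'
from h import *
st();d=cam("wrist");crop(d,"w18",160,80,480,330,2.4)
t=cam("top")
E
```

```text
t 28.93 p [0.3783 0.3643 0.0687] yaw -48.4 tilt 0.04 F [-1.55  0.85  0.89] w 42.2 q [-0.07  0.32 -0.85  1.92  0.28  1.02 -1.88]
```

View pics/w18.png

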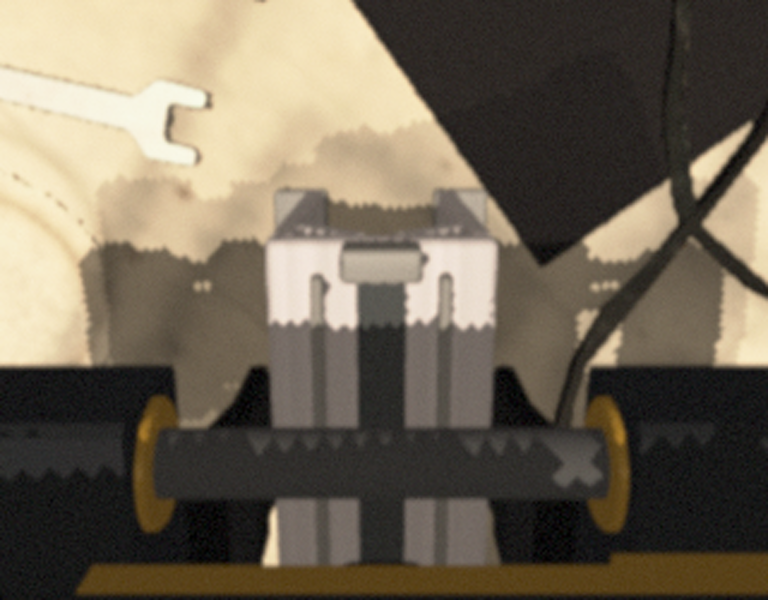

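```bash
python3 - <<'E'
from h import *
to((.378,.364,.28,-48.4),(.50,.22,.28,-28))
E
```

```text
t 29.02 p [0.3783 0.3642 0.0687] yaw -48.4 tilt 0.04 F [-1.62  1.08  1.79] w 41.8 q [-0.07  0.32 -0.85  1.92  0.28  1.02 -1.88]
(0.378, 0.364, 0.28, -48.4) -> [-0.0005, 0.0011, -0.7044] 0.0001
(0.5, 0.22, 0.28, -28) -> [0.6284, 0.016, -0.7047] -0.1132
```

drive_tool --rows '[[[0, 0, -0.1, 0, 200], [0, 0, -0.25, 0, 200], [0, 0, -0.4, 0, 200], [0, 0, -0.55, 0, 200], [0, 0, -0.7, 0, 200], [0.15, 0, -0.7, -0.02, 200], [0.3, 0, -0.7, -0.05, 200], [0.45, 0, -0.7, -0.08, 200], [0.63, 0.016, -0.7, -0.11, 200], [0.63, 0.016, -0.7, -0.11, 200], [0.63, 0.016, -0.7, -0.11, 200]]]'

```text
time: 30.4
position: [0.4998, 0.2188, 0.2771]
tool_rot: [3.043, -0.777, -0.005]
ft_force: [-0.9, 0.8, -6.0]
grip_width: 0.482
```

```bash
python3 - <<'E'
from h import *
to((.61,.07,.26,-5),(.652,.018,.24,-1.4))
E
```

```text
t 30.4 p [0.4998 0.2188 0.2771] yaw -28.7 tilt 0.18 F [-0.92  0.84 -5.99] w 41.9 q [ 0.26  0.14 -0.78  1.63  0.1   1.42 -1.04]
(0.61, 0.07, 0.26, -5) -> [0.5605, 0.2587, 0.0561] -0.1315
(0.652, 0.018, 0.24, -1.4) -> [0.7666, 0.3435, 0.1224] -0.1515
```

drive_tool --rows '[[[0.15, 0.07, 0, -0.03, 200], [0.3, 0.14, 0, -0.07, 200], [0.45, 0.2, 0, -0.1, 200], [0.56, 0.25, 0.05, -0.13, 200], [0.65, 0.3, 0.08, -0.15, 200], [0.765, 0.343, 0.12, -0.15, 200], [0.765, 0.343, 0.12, -0.152, 200], [0.765, 0.343, 0.12, -0.152, 200]]]'

```text
time: 31.4
position: [0.652, 0.0211, 0.2419]
tool_rot: [-3.14, 0.031, 0.003]
ft_force: [0.1, 0.2, -4.6]
grip_width: 0.479
```

```bash
python3 - <<'E'
from h import *
to((.652,.018,.16,-1.4));d=cam("wrist");cv2.imwrite("pics/w19.png",d["img"]);d=cam("scene");crop(d,"s19",280,100,560,360,2.5)
E
```

```text
t 31.4 p [0.652  0.0211 0.2419] yaw -1.1 tilt 0.13 F [ 0.11  0.22 -4.59] w 41.7 q [ 0.44  0.4  -0.69  1.42  0.25  1.41 -0.27]
(0.652, 0.018, 0.16, -1.4) -> [0.0005, 0.0107, 0.2731] 0.0015
```

View pics/w19.png

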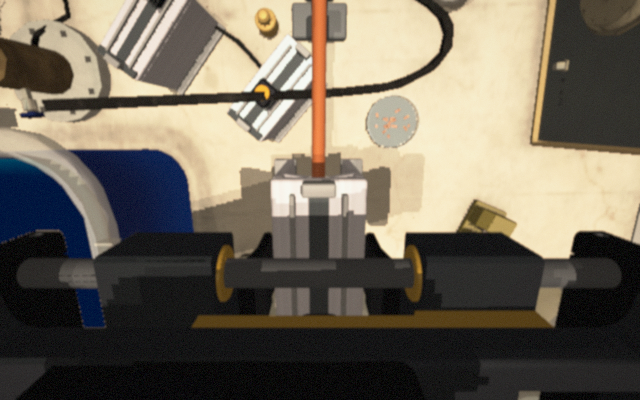

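View pics/s19.png

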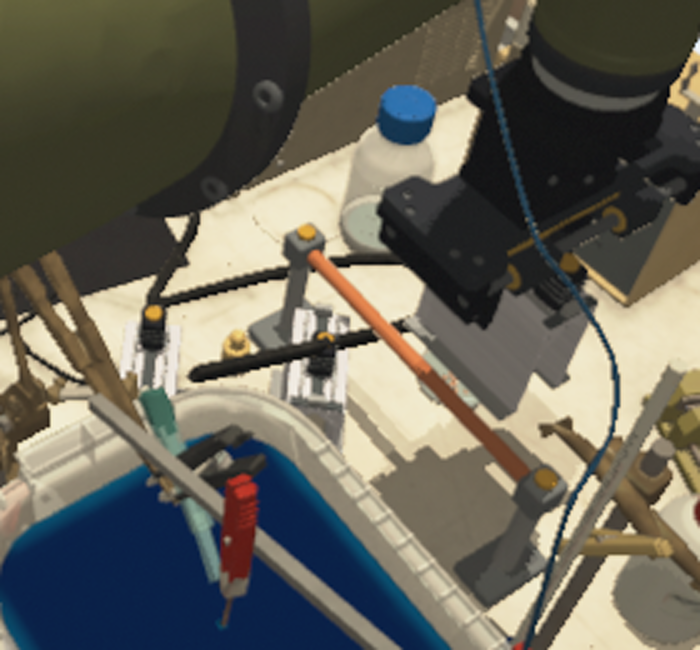

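drive_tool --rows '[[[0, 0.01, 0.1, 0, 200], [0, 0.01, 0.2, 0, 200], [0, 0.01, 0.3, 0, 200], [0, 0.01, 0.36, 0, 200], [0, 0.01, 0.4, 0, 200], [0, 0.01, 0.4, 0, 200], [0, 0.01, 0.4, 0, 200]]]'

```text
time: 32.38
position: [0.6535, 0.0162, 0.1238]
tool_rot: [-3.141, 0.034, -0.003]
ft_force: [0.2, 0.0, -4.8]
grip_width: 0.485
```

```bash
python3 - <<'E'
from h import *
st();d=cam("wrist");cv2.imwrite("pics/w20.png",d["img"])
E
```

```text
t 32.38 p [0.6535 0.0162 0.1238] yaw -1.2 tilt 0.12 F [ 0.23  0.01 -4.85] w 42.2 q [ 0.44  0.48 -0.66  1.56  0.31  1.21 -0.3 ]
```

View pics/w20.png

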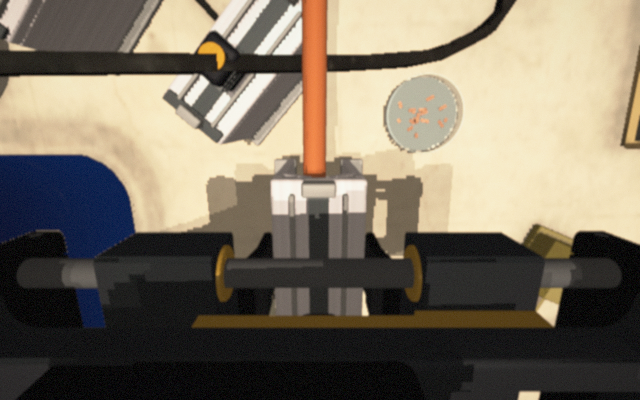

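drive_tool --rows '[[[-0.004, 0, 0.02, 0, 200], [-0.004, 0, 0.035, 0, 200], [-0.004, 0, 0.045, 0, 200], [-0.004, 0, 0.055, 0, 200], [-0.004, 0, 0.06, 0, 200], [-0.004, 0, 0.06, 0, 200]]]'

```text
time: 33.17
position: [0.6514, 0.016, 0.1057]
tool_rot: [3.141, -0.034, -0.0]
ft_force: [-5.4, -0.5, 3.7]
grip_width: 0.485
```

```bash
python3 - <<'E'
from h import *
st()
E
```

```text
t 33.17 p [0.6514 0.016  0.1057] yaw -1.2 tilt 0.04 F [-5.37 -0.46  3.67] w 42.2 q [ 0.43  0.5  -0.65  1.58  0.32  1.18 -0.31]
```

drive_tool --rows '[[[-0.004, 0, 0, 0, 200], [-0.004, 0, 0, 0, 200], [-0.004, 0, 0, 0, 120], [-0.004, 0, 0, 0, 100], [-0.004, 0, 0, 0, 80], [-0.004, 0, 0, 0, 60], [-0.004, 0, 0, 0, 40], [-0.004, 0, 0, 0, 40]]]'

```text
time: 34.17
position: [0.6503, 0.0161, 0.1045]
tool_rot: [3.141, -0.034, -0.0]
ft_force: [-0.6, 0.3, -0.4]
grip_width: 0.831
```

```bash
python3 - <<'E'
from h import *
st();d=cam("wrist");crop(d,"w21",160,80,480,330,2.4)
d=cam("scene");crop(d,"s21",280,100,560,360,2.5)
E
```

```text
t 34.17 p [0.6503 0.0161 0.1045] yaw -1.2 tilt 0.0 F [-0.56  0.25 -0.37] w 72.3 q [ 0.43  0.49 -0.65  1.58  0.32  1.17 -0.31]
```

View pics/w21.png

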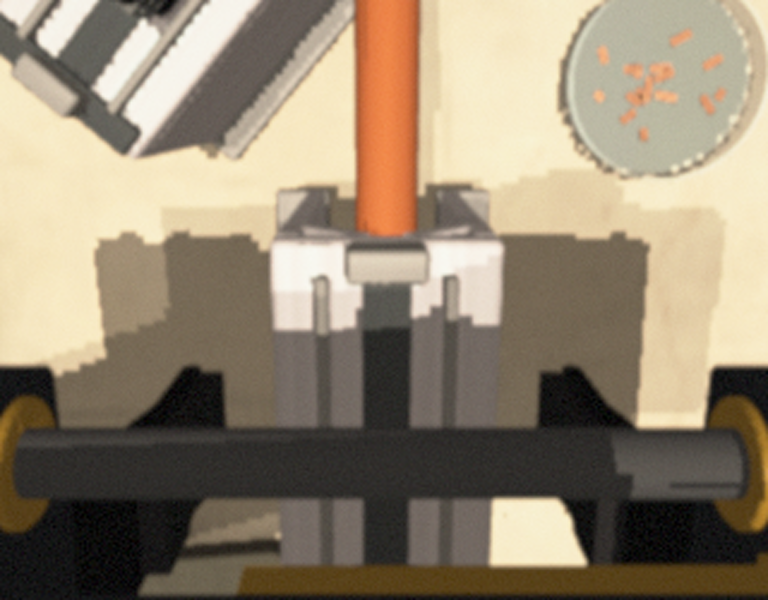

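View pics/s21.png

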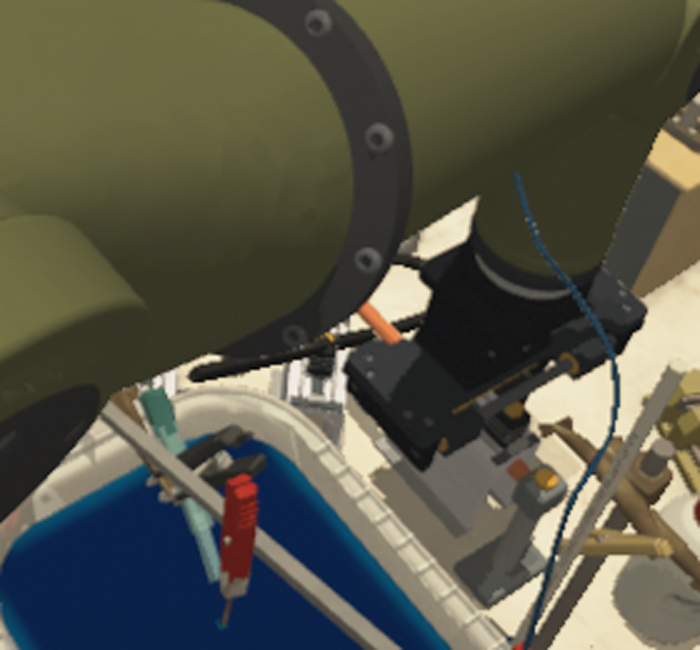

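drive_tool --rows '[[[0, 0, -0.06, 0, 40], [0, 0, -0.2, 0, 40], [0, 0, -0.4, 0, 40], [0, 0, -0.55, 0, 40], [-0.1, -0.1, -0.6, 0, 40], [-0.25, -0.2, -0.6, 0.08, 40], [-0.25, -0.2, -0.6, 0.15, 40], [-0.25, -0.2, -0.6, 0.21, 40], [-0.25, -0.2, -0.6, 0.21, 40], [-0.25, -0.2, -0.6, 0.21, 40]]]'

```text
time: 35.52
position: [0.5767, 0.078, 0.2859]
tool_rot: [-2.962, 1.047, -0.003]
ft_force: [0.7, -0.6, -0.1]
grip_width: 0.843
```

```bash
python3 - <<'E'
from h import *
st();d=cam("wrist");cv2.imwrite("pics/w22.png",d["img"]);np.savez("w22.npz",**d)
E
```

```text
t 35.52 p [0.5767 0.078  0.2859] yaw -38.9 tilt 0.1 F [ 0.67 -0.62 -0.11] w 73.3 q [ 0.39  0.21 -0.67  1.53  0.13  1.44 -0.96]
```

View pics/w22.png

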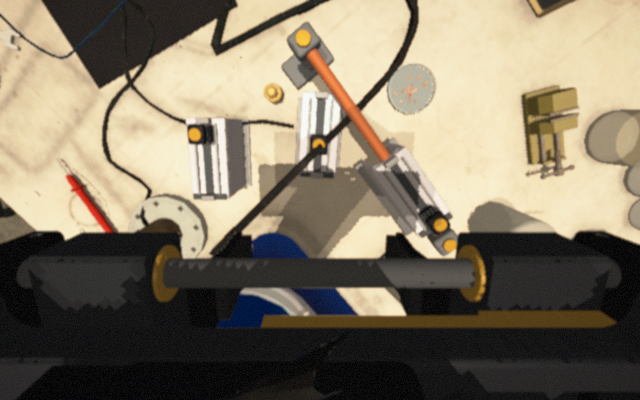

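```bash
python3 - <<'E'
from h import *
d=dict(np.load("w22.npz"));crop(d,"w22a",270,70,400,190,6)
E
```

```text
(no output)
```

View pics/w22a.png

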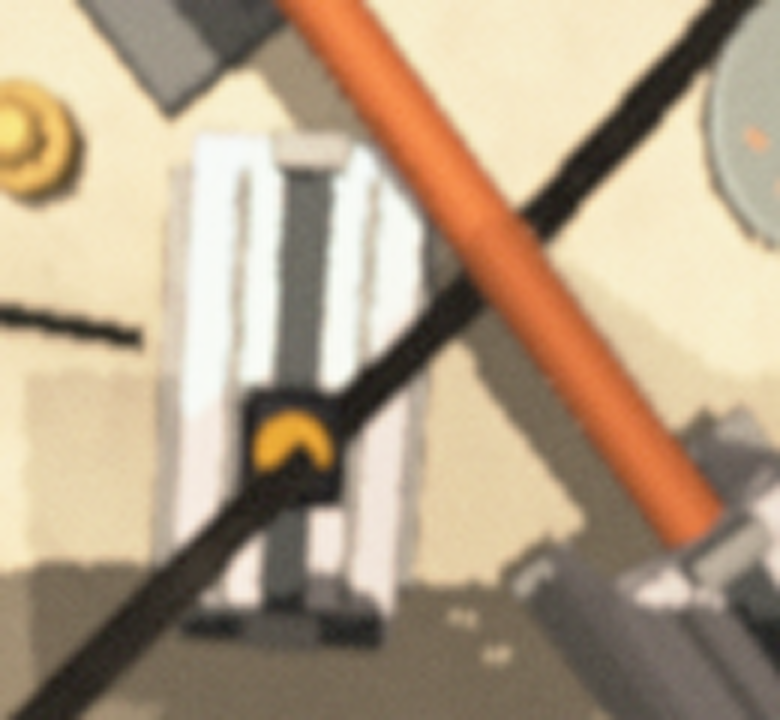

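```bash
python3 - <<'E'
from h import *
d=dict(np.load("w22.npz"));hang(d,(293,447),(311,133),(283,640),(270,70),6)
P=[ray(d,270+x/6,70+y/6,.084)[:2].round(4) for x,y in[(197,133),(380,135)]];print(P)
E
```

```text
L 0.0899 travel 0.0215 0.0217 ctr [0.6134 0.1196 0.084 ] ang 47.8 rider [0.6082 0.1144 0.1145]
[array([0.628 , 0.1655]), array([0.6528, 0.1451])]
```

```bash
python3 - <<'E'
from h import *
to((.6085,.115,.16,-42),(.6085,.115,.104,-42))
E
```

```text
t 35.58 p [0.5767 0.078  0.2856] yaw -38.9 tilt 0.08 F [-0.37  0.7  -0.32] w 73.5 q [ 0.39  0.21 -0.67  1.53  0.13  1.44 -0.96]
(0.6085, 0.115, 0.16, -42) -> [0.0046, -0.1622, 0.4189] 0.0172
(0.6085, 0.115, 0.104, -42) -> [0.0044, -0.162, 0.6056] 0.0172
```

drive_tool --rows '[[[0.004, -0.162, 0, 0.017, 164], [0.004, -0.162, 0.15, 0.017, 164], [0.004, -0.162, 0.3, 0.017, 164], [0.004, -0.162, 0.36, 0.017, 164], [0.004, -0.162, 0.36, 0.017, 164], [0.004, -0.162, 0.36, 0.017, 164]]]'

```text
time: 36.33
position: [0.6094, 0.115, 0.1787]
tool_rot: [-2.931, 1.127, -0.005]
ft_force: [-0.5, 0.3, 0.6]
grip_width: 0.366
```

```bash
python3 - <<'E'
from h import *
to((.6085,.115,.104,-42));d=cam("wrist");crop(d,"w23",160,130,480,330,2.4);np.savez("w23.npz",**d)
E
```

```text
t 36.33 p [0.6094 0.115  0.1787] yaw -42.1 tilt 0.19 F [-0.51  0.34  0.64] w 31.8 q [ 0.3   0.36 -0.66  1.59  0.23  1.27 -1.13]
(0.6085, 0.115, 0.104, -42) -> [-0.0027, 0.0026, 0.2491] -0.0005
```

View pics/w23.png

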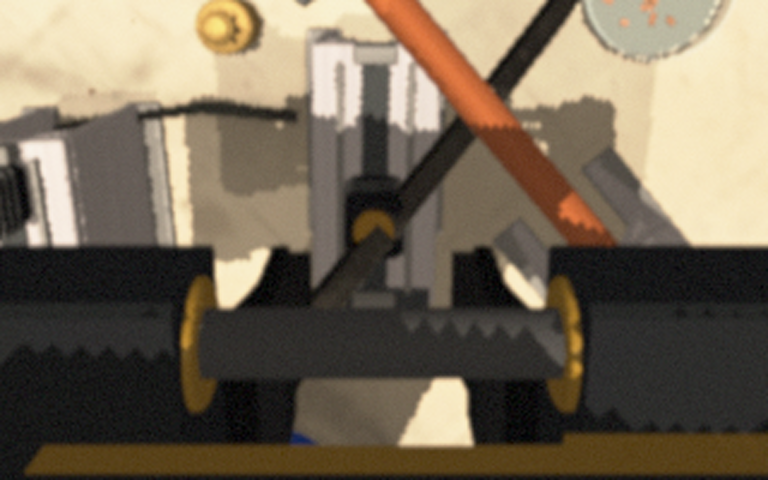

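```bash
python3 - <<'E'
from h import *
d=dict(np.load("w23.npz"));r=ray(d,160+374/2.4,130+228/2.4,.1145);print(r)
to((r[0],r[1],.104,-42.2))
E
```

```text
[0.60800222 0.1146838  0.1145    ]
t 36.38 p [0.6094 0.115  0.1788] yaw -42.1 tilt 0.21 F [ 0.14 -1.19  0.77] w 31.6 q [ 0.3   0.36 -0.66  1.59  0.23  1.27 -1.13]
(np.float64(0.6080022190318335), np.float64(0.11468380196627942), 0.104, -42.2) -> [-0.0033, 0.0047, 0.2495] 0.0006
```

drive_tool --rows '[[[-0.005, 0.004, 0.08, 0, 164], [-0.005, 0.004, 0.16, 0, 164], [-0.005, 0.004, 0.22, 0, 164], [-0.005, 0.004, 0.25, 0, 164], [-0.005, 0.004, 0.25, 0, 164], [-0.005, 0.004, 0.25, 0, 230], [-0.005, 0.004, 0.25, 0, 230], [-0.005, 0.004, 0.25, 0, 230], [-0.005, 0.004, 0.25, 0, 230]]]' --grip_force 15

```text
time: 37.5
position: [0.6067, 0.115, 0.1023]
tool_rot: [-2.931, 1.128, -0.002]
ft_force: [-0.3, 0.4, 3.2]
grip_width: 0.202
```

drive_tool --rows '[[[0, 0.015, 0, 0, 230], [0, 0.03, 0, 0, 230], [0, 0.045, 0, 0, 230], [0, 0.06, 0, 0, 230], [0, 0.075, 0, 0, 230], [0, 0.09, 0, 0, 230], [0, 0.105, 0, 0, 230], [0, 0.12, 0, 0, 230], [0, 0.12, 0, 0, 230]]]'

```text
time: 38.62
position: [0.5829, 0.0888, 0.1027]
tool_rot: [-2.93, 1.127, -0.003]
ft_force: [1.3, 3.5, 7.0]
grip_width: 0.204
```

```bash
python3 - <<'E'
from h import *
st();d=cam("wrist");crop(d,"w24",160,80,480,330,2.4)
E
```

```text
t 38.62 p [0.5829 0.0888 0.1027] yaw -42.1 tilt 0.17 F [1.26 3.51 6.95] w 17.7 q [ 0.35  0.36 -0.65  1.75  0.24  1.11 -1.11]
```

View pics/w24.png

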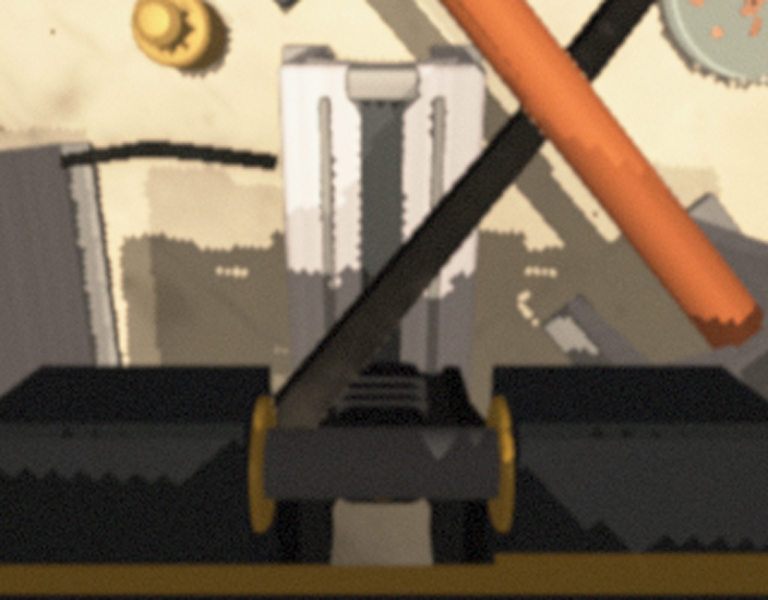

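drive_tool --rows '[[[0, 0.01, 0, 0, 230], [0, 0.02, 0, 0, 230], [0, 0.03, 0, 0, 230], [0, 0.04, 0, 0, 230], [0, 0.05, 0, 0, 230], [0, 0.06, 0, 0, 230], [0, 0.07, 0, 0, 230], [0, 0.08, 0, 0, 230], [0, 0.09, 0, 0, 230], [0, 0.1, 0, 0, 230], [0, 0.11, 0, 0, 230], [0, 0.12, 0, 0, 230], [0, 0.13, 0, 0, 230], [0, 0.13, 0, 0, 230]]]'

```text
time: 40.42
position: [0.5553, 0.0585, 0.1012]
tool_rot: [2.931, -1.128, -0.001]
ft_force: [-0.5, 0.7, -1.4]
grip_width: 0.205
```

drive_tool --rows '[[[0, 0, 0, 0, 200], [0, 0, 0, 0, 164], [0, 0, 0, 0, 164], [0, 0, -0.1, 0, 164], [0, 0, -0.3, 0, 110], [0, 0, -0.4, 0, 40], [0, 0, -0.4, 0, 40], [0, 0, -0.4, 0, 40]]]'

```text
time: 41.42
position: [0.5554, 0.0589, 0.2207]
tool_rot: [2.931, -1.128, -0.002]
ft_force: [-0.3, -0.0, -0.0]
grip_width: 0.726
```

```bash
python3 - <<'E'
from h import *
st();d=cam("wrist");crop(d,"w25",160,80,480,330,2.4);np.savez("w25.npz",**d)
E
```

```text
t 41.42 p [0.5554 0.0589 0.2207] yaw -42.1 tilt 0.08 F [-0.3  -0.02 -0.03] w 63.1 q [ 0.45  0.19 -0.67  1.68  0.12  1.31 -0.98]
```

View pics/w25.png

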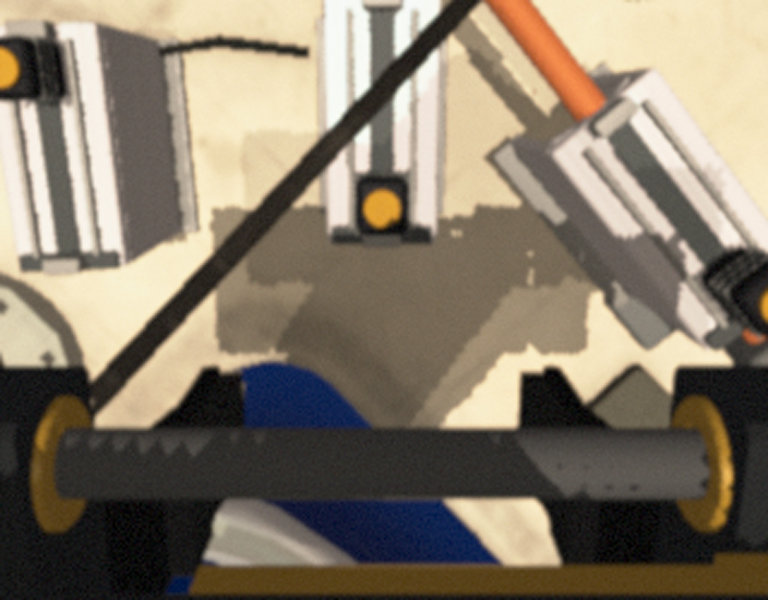

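```bash
python3 - <<'E'
from h import *
d=dict(np.load("w25.npz"));hang(d,(382,208),(381,0),(381,242),(160,80),2.4)
P=ray(d,160+381/2.4,80+242/2.4,.084);th=np.radians(47.8);u=np.array([np.cos(th),np.sin(th)]);c=P[:2]+.045*u;print(c)
print("far right corner",c+.045*u+.03*np.array([u[1],-u[0]]),"finger out",c+.055*np.array([u[1],-u[0]]))
E
```

```text
L 0.0866 travel 0.0011 0.0046 ctr [0.5969 0.103  0.084 ] ang 47.9 rider [0.5795 0.0834 0.1145]
[0.59806474 0.10423602]
far right corner [0.65051631 0.1174206 ] finger out [0.638809   0.06729138]
```

```bash
python3 - <<'E'
from h import *
to((.579,.083,.103,-42.1))
E
```

```text
t 41.48 p [0.5551 0.0589 0.2201] yaw -42.1 tilt 0.14 F [0.1  0.56 0.27] w 66.8 q [ 0.45  0.19 -0.67  1.68  0.12  1.31 -0.98]
(0.579, 0.083, 0.103, -42.1) -> [0.0057, -0.1137, 0.3903] -0.0
```

drive_tool --rows '[[[0.003, -0.114, 0.1, 0, 150], [0.003, -0.114, 0.2, 0, 150], [0.003, -0.114, 0.3, 0, 150], [0.003, -0.114, 0.37, 0, 150], [0.003, -0.114, 0.39, 0, 150], [0.003, -0.114, 0.39, 0, 150], [0.003, -0.114, 0.39, 0, 230], [0.003, -0.114, 0.39, 0, 230], [0.003, -0.114, 0.39, 0, 230], [0.003, -0.114, 0.39, 0, 230]]]' --grip_force 30

```text
time: 42.72
position: [0.5796, 0.0843, 0.1052]
tool_rot: [-2.932, 1.128, -0.001]
ft_force: [-1.8, 0.3, 3.6]
grip_width: 0.204
```

drive_tool --rows '[[[0, 0.01, 0, 0, 230], [0, 0.02, 0, 0, 230], [0, 0.03, 0, 0, 230], [0, 0.04, 0, 0, 230], [0, 0.05, 0, 0, 230], [0, 0.06, 0, 0, 230], [0, 0.07, 0, 0, 230], [0, 0.08, 0, 0, 230], [0, 0.09, 0, 0, 230], [0, 0.1, 0, 0, 230], [0, 0.11, 0, 0, 230], [0, 0.12, 0, 0, 230], [0, 0.13, 0, 0, 230], [0, 0.14, 0, 0, 230], [0, 0.14, 0, 0, 230]]]'

```text
time: 44.6
position: [0.5517, 0.0527, 0.1051]
tool_rot: [-2.931, 1.129, -0.001]
ft_force: [2.7, 3.0, 7.0]
grip_width: 0.206
```

drive_tool --rows '[[[0, 0, 0, 0, 200], [0, 0, 0, 0, 164], [0, 0, 0, 0, 164], [0, 0, -0.1, 0, 164], [0, 0, -0.3, 0, 110], [0, -0.06, -0.4, 0, 60], [0, -0.06, -0.4, 0, 60], [0, -0.06, -0.4, 0, 60]]]'

```text
time: 45.6
position: [0.5624, 0.0654, 0.2231]
tool_rot: [2.93, -1.128, -0.003]
ft_force: [-0.2, -0.7, -1.0]
grip_width: 0.714
```

```bash
python3 - <<'E'
from h import *
st();d=cam("wrist");crop(d,"w26",160,80,480,330,2.4);np.savez("w26.npz",**d)
E
```

```text
t 45.6 p [0.5624 0.0654 0.2231] yaw -42.1 tilt 0.16 F [-0.18 -0.65 -0.99] w 62.1 q [ 0.44  0.21 -0.69  1.66  0.14  1.32 -1.  ]
```

View pics/w26.png

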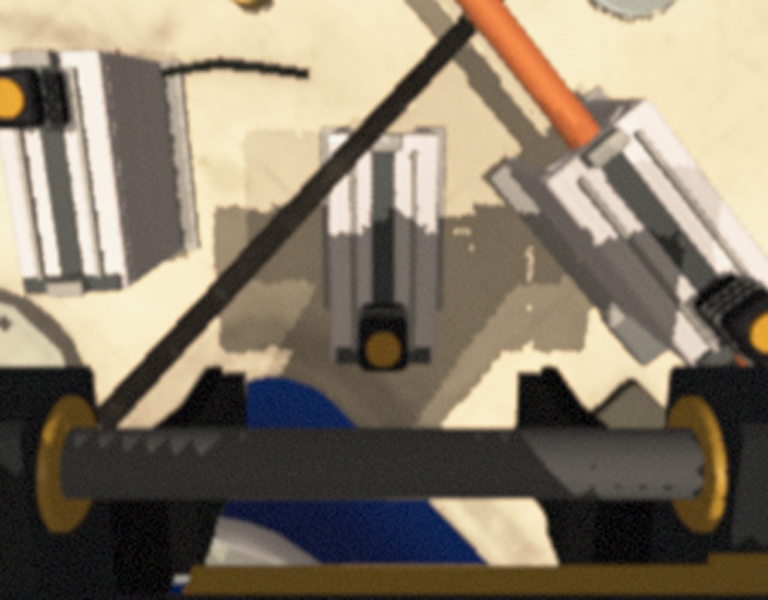

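```bash
python3 - <<'E'
from h import *
d=dict(np.load("w26.npz"));hang(d,(382,349),(385,132),(382,362),(160,80),2.4)
to((.569,.074,.073,-42))
E
```

```text
L 0.0903 travel -0.0003 -0.0006 ctr [0.5725 0.0737 0.084 ] ang 47.2 rider [0.5523 0.0522 0.1145]
t 45.65 p [0.5622 0.0653 0.2227] yaw -42.1 tilt 0.2 F [-0.41 -0.42 -1.24] w 64.1 q [ 0.44  0.21 -0.69  1.66  0.14  1.32 -1.  ]
(0.569, 0.074, 0.073, -42) -> [-0.0017, -0.0383, 0.4989] -0.0007
```

```bash
python3 - <<'E'
from h import *
d=dict(np.load("w1.npz"));P=[ray(d,u,v,.003)[:2] for u,v in[(136,67),(183,128),(282,65)]]
print(np.round(P,4),np.linalg.norm(P[0]-P[1]),np.linalg.norm(P[1]-P[2]),"mid",(P[0]+P[2])/2, np.degrees(np.arctan2(*(P[2]-P[1])[::-1])))
to((.5675,.0685,.073,-42.4))
E
```

```text
[[0.4538 0.4573]
 [0.4364 0.3429]
 [0.6279 0.2992]] 0.11563303795977517 0.19643018302995044 mid [0.540855   0.37821391] -12.872460932696368
t 45.65 p [0.5622 0.0653 0.2227] yaw -42.1 tilt 0.2 F [-0.41 -0.42 -1.24] w 64.1 q [ 0.44  0.21 -0.69  1.66  0.14  1.32 -1.  ]
(0.5675, 0.0685, 0.073, -42.4) -> [0.0069, -0.0213, 0.4989] 0.0015
```

drive_tool --rows '[[[0.002, -0.021, 0.15, 0.0, 55], [0.002, -0.021, 0.3, 0.0, 55], [0.002, -0.021, 0.4, 0.0, 55], [0.002, -0.021, 0.48, 0.0, 55], [0.002, -0.021, 0.499, 0.0, 55], [0.002, -0.021, 0.499, 0.0, 55], [0.002, -0.021, 0.499, 0.0, 200], [0.002, -0.021, 0.499, 0.0, 200], [0.002, -0.021, 0.499, 0.0, 200], [0.002, -0.021, 0.499, 0.0, 200], [0.002, -0.021, 0.499, 0.0, 200]]]'

```text
time: 47.02
position: [0.5682, 0.0705, 0.0753]
tool_rot: [2.932, -1.128, 0.0]
ft_force: [-1.9, -0.1, 3.6]
grip_width: 0.477
```

```bash
python3 - <<'E'
from h import *
to((.565,.069,.25,-42),(.536,.372,.25,-42))
E
```

```text
t 47.02 p [0.5682 0.0705 0.0753] yaw -42.1 tilt 0.02 F [-1.93 -0.07  3.6 ] w 41.5 q [ 0.39  0.37 -0.66  1.81  0.25  1.05 -1.1 ]
(0.565, 0.069, 0.25, -42) -> [-0.0044, 0.0109, -0.5825] -0.0005
(0.536, 0.372, 0.25, -42) -> [-0.7531, -0.6738, -0.5826] -0.0005
```

drive_tool --rows '[[[0, 0.01, -0.1, 0, 200], [0, 0.03, -0.25, 0, 200], [0, 0.03, -0.4, 0, 200], [0, 0.03, -0.58, 0, 200], [-0.15, -0.1, -0.58, 0, 200], [-0.3, -0.25, -0.58, 0, 200], [-0.45, -0.4, -0.58, 0, 200], [-0.6, -0.54, -0.58, 0, 200], [-0.753, -0.674, -0.58, 0, 200], [-0.753, -0.674, -0.58, 0, 200], [-0.753, -0.674, -0.58, 0, 200], [-0.753, -0.674, -0.58, 0, 200]]]'

```text
time: 48.52
position: [0.5371, 0.3695, 0.2478]
tool_rot: [2.928, -1.132, 0.0]
ft_force: [-0.4, -0.5, -6.5]
grip_width: 0.479
```

```bash
python3 - <<'E'
from h import *
to((.536,.372,.0795,-42));d=cam("wrist");cv2.imwrite("pics/w27.png",d["img"])
E
```

```text
t 48.52 p [0.5371 0.3695 0.2478] yaw -42.3 tilt 0.13 F [-0.38 -0.54 -6.53] w 41.7 q [-0.05  0.43 -0.81  1.41  0.31  1.44 -1.59]
(0.536, 0.372, 0.0795, -42) -> [-0.0087, -0.0049, 0.5608] -0.0015
```

View pics/w27.png

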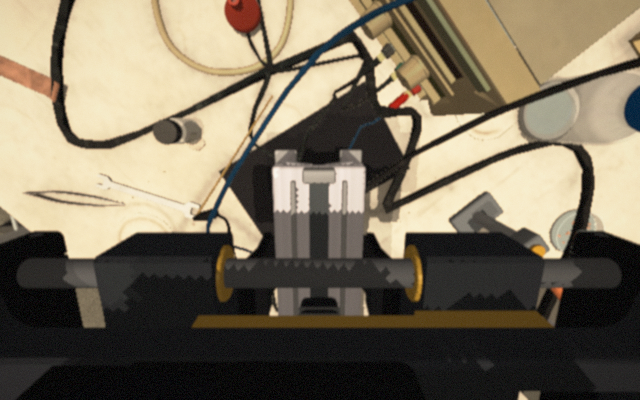

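drive_tool --rows '[[[-0.045, 0.03, 0.1, 0, 200], [-0.045, 0.03, 0.2, 0, 200], [-0.045, 0.03, 0.3, 0, 200], [-0.045, 0.03, 0.4, 0, 200], [-0.045, 0.03, 0.47, 0, 200], [-0.045, 0.03, 0.51, 0, 200], [-0.045, 0.03, 0.53, 0, 200], [-0.045, 0.03, 0.53, 0, 200]]]'

```text
time: 49.58
position: [0.5202, 0.3744, 0.0901]
tool_rot: [-2.932, 1.128, -0.0]
ft_force: [-0.1, 0.4, -5.0]
grip_width: 0.479
```

```bash
python3 - <<'E'
from h import *
st()
E
```

```text
t 49.58 p [0.5202 0.3744 0.0901] yaw -42.1 tilt 0.03 F [-0.15  0.42 -4.98] w 41.7 q [-0.08  0.52 -0.77  1.62  0.39  1.16 -1.67]
```

Need TCP ≈ .0785 (12 mm more).

drive_tool --rows '[[[0, 0, 0.015, 0, 200], [0, 0, 0.028, 0, 200], [0, 0, 0.036, 0, 200], [0, 0, 0.04, 0, 200], [0, 0, 0.04, 0, 200]]]'

```text
time: 50.2
position: [0.5202, 0.3745, 0.0785]
tool_rot: [-2.932, 1.128, -0.001]
ft_force: [-1.7, -0.3, -1.0]
grip_width: 0.48
```

```bash
python3 - <<'E'
from h import *
st()
E
```

```text
t 50.2 p [0.5202 0.3745 0.0785] yaw -42.1 tilt 0.04 F [-1.69 -0.28 -0.99] w 41.8 q [-0.08  0.54 -0.76  1.63  0.4   1.14 -1.68]
```

Touching down. Release and lift.

drive_tool --rows '[[[0, 0, 0.003, 0, 200], [0, 0, 0.003, 0, 120], [0, 0, 0.003, 0, 100], [0, 0, 0.003, 0, 70], [0, 0, 0.003, 0, 55], [0, 0, 0.003, 0, 55], [0, 0, -0.1, 0, 55], [0, 0, -0.3, 0, 55], [0, 0.1, -0.6, 0, 55], [0, 0.1, -0.6, 0, 55], [0, 0.1, -0.6, 0, 55]]]'

```text
time: 51.58
position: [0.5007, 0.3528, 0.2612]
tool_rot: [-2.928, 1.127, -0.007]
ft_force: [0.3, 0.7, -1.3]
grip_width: 0.784
```

```bash
python3 - <<'E'
from h import *
to((.50,.177,.28,-40));d=cam("wrist");cv2.imwrite("pics/w28.png",d["img"])
E
```

```text
t 51.58 p [0.5007 0.3528 0.2612] yaw -42.1 tilt 0.34 F [ 0.27  0.75 -1.35] w 68.2 q [ 0.01  0.33 -0.84  1.5   0.25  1.42 -1.57]
(0.5, 0.177, 0.28, -40) -> [0.3914, 0.4358, -0.064] -0.0117
```

View pics/w28.png

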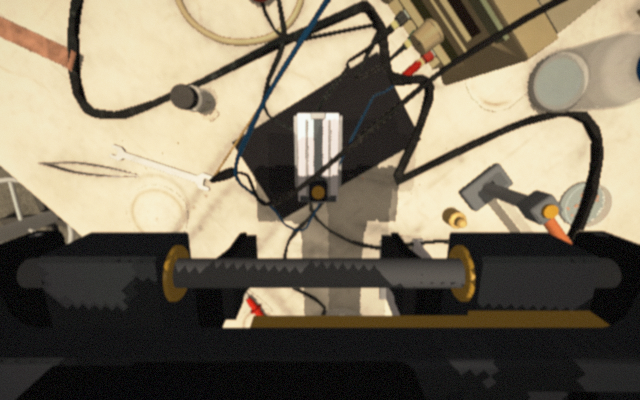

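drive_tool --rows '[[[0.1, 0.11, -0.06, 0, 110], [0.2, 0.22, -0.06, 0, 110], [0.3, 0.33, -0.06, 0, 110], [0.39, 0.44, 0, -0.01, 110], [0.39, 0.48, 0.1, -0.01, 110], [0.39, 0.48, 0.1, -0.01, 110], [0.39, 0.48, 0.1, -0.01, 110]]]'

```text
time: 52.5
position: [0.4904, 0.1678, 0.2281]
tool_rot: [-2.949, 1.08, 0.001]
ft_force: [-0.3, 0.4, 0.8]
grip_width: 0.572
```

```bash
python3 - <<'E'
from h import *
st();d=cam("wrist");crop(d,"w29",160,80,480,330,2.4);np.savez("w29.npz",**d)
E
```

```text
t 52.5 p [0.4904 0.1678 0.2281] yaw -40.2 tilt 0.05 F [-0.26  0.35  0.79] w 49.7 q [ 0.37  0.09 -0.78  1.76  0.07  1.31 -1.13]
```

View pics/w29.png

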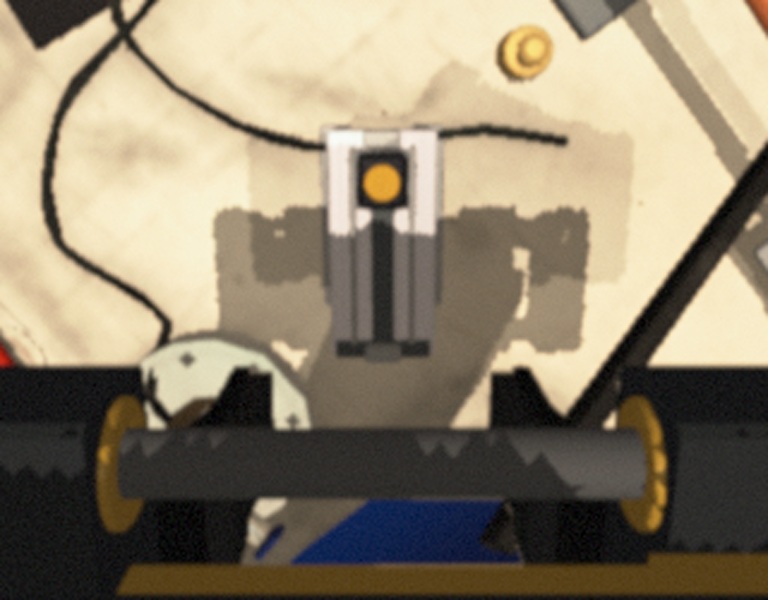

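```bash
python3 - <<'E'
from h import *
d=dict(np.load("w29.npz"));hang(d,(382,183),(383,129),(382,356),(160,80),2.4)
to((.5195,.2005,.103,-40))
E
```

```text
L 0.0903 travel 0.0571 0.0568 ctr [0.5009 0.1775 0.084 ] ang 49.5 rider [0.5188 0.199  0.1145]
t 52.55 p [0.4907 0.1681 0.2286] yaw -40.2 tilt 0.08 F [-0.15  0.49  0.51] w 49.4 q [ 0.37  0.09 -0.78  1.76  0.07  1.31 -1.13]
(0.5195, 0.2005, 0.103, -40) -> [0.0037, -0.1438, 0.4188] -0.0011
```

drive_tool --rows '[[[0.003, -0.138, 0.1, 0, 110], [0.003, -0.138, 0.2, 0, 110], [0.003, -0.138, 0.33, 0, 110], [0.003, -0.138, 0.4, 0, 110], [0.003, -0.138, 0.415, 0, 110], [0.003, -0.138, 0.415, 0, 110], [0.003, -0.138, 0.415, 0, 220], [0.003, -0.138, 0.415, 0, 220], [0.003, -0.138, 0.415, 0, 220], [0.003, -0.138, 0.415, 0, 220]]]' --grip_force 8

```text
time: 53.8
position: [0.5175, 0.1979, 0.1035]
tool_rot: [-2.949, 1.082, 0.0]
ft_force: [-0.9, 1.2, 1.3]
grip_width: 0.206
```

drive_tool --rows '[[[0, 0.015, 0, 0, 220], [0, 0.03, 0, 0, 220], [0, 0.045, 0, 0, 220], [0, 0.06, 0, 0, 220], [0, 0.075, 0, 0, 220], [0, 0.09, 0, 0, 220], [0, 0.105, 0, 0, 220], [0, 0.12, 0, 0, 220], [0, 0.135, 0, 0, 220], [0, 0.15, 0, 0, 220], [0, 0.165, 0, 0, 220], [0, 0.18, 0, 0, 220], [0, 0.195, 0, 0, 220], [0, 0.21, 0, 0, 220], [0, 0.225, 0, 0, 220], [0, 0.225, 0, 0, 220]]]'

```text
time: 55.8
position: [0.4745, 0.1455, 0.1036]
tool_rot: [2.949, -1.083, 0.002]
ft_force: [1.0, 1.5, 2.3]
grip_width: 0.203
```

drive_tool --rows '[[[0, 0, 0, 0, 190], [0, 0, 0, 0, 160], [0, 0, 0, 0, 110], [0, 0, 0, 0, 110], [0, 0, -0.1, 0, 110], [0, -0.05, -0.3, 0, 80], [0, -0.05, -0.4, 0, 50], [0, -0.05, -0.4, 0, 50], [0, -0.05, -0.4, 0, 50]]]'

```text
time: 56.92
position: [0.483, 0.1572, 0.2222]
tool_rot: [2.948, -1.082, -0.002]
ft_force: [-0.8, -1.1, -0.7]
grip_width: 0.799
```

```bash
python3 - <<'E'
from h import *
st();d=cam("wrist");crop(d,"w30",160,80,480,330,2.4);np.savez("w30.npz",**d)
E
```

```text
t 56.92 p [0.483  0.1572 0.2222] yaw -40.3 tilt 0.1 F [-0.83 -1.13 -0.66] w 69.5 q [ 0.41  0.07 -0.8   1.79  0.06  1.3  -1.11]
```

View pics/w30.png

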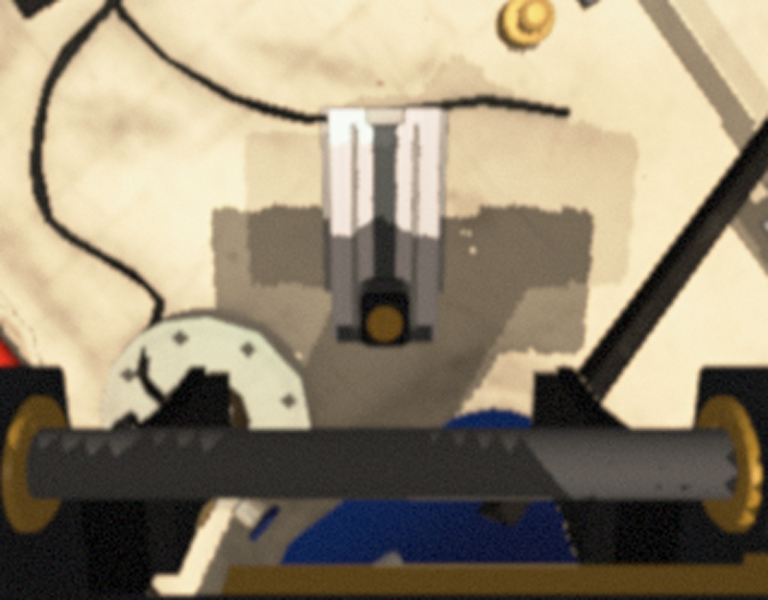

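```bash
python3 - <<'E'
from h import *
d=dict(np.load("w30.npz"));hang(d,(385,324),(386,110),(384,340),(160,80),2.4)
to((.499,.1755,.069,-40.3))
E
```

```text
L 0.0886 travel -0.0003 0.001 ctr [0.4991 0.172  0.084 ] ang 49.3 rider [0.4805 0.1502 0.1145]
t 56.98 p [0.4828 0.1571 0.2219] yaw -40.3 tilt 0.15 F [-0.72 -0.15 -0.42] w 69.4 q [ 0.41  0.08 -0.8   1.79  0.06  1.3  -1.11]
(0.499, 0.1755, 0.069, -40.3) -> [0.0022, -0.0828, 0.5093] -0.0
```

drive_tool --rows '[[[0.007, -0.073, 0.15, 0, 50], [0.007, -0.073, 0.3, 0, 50], [0.007, -0.073, 0.4, 0, 50], [0.007, -0.073, 0.48, 0, 50], [0.007, -0.073, 0.509, 0, 50], [0.007, -0.073, 0.509, 0, 50], [0.007, -0.073, 0.509, 0, 50], [0.007, -0.073, 0.509, 0, 200], [0.007, -0.073, 0.509, 0, 200], [0.007, -0.073, 0.509, 0, 200], [0.007, -0.073, 0.509, 0, 200], [0.007, -0.073, 0.509, 0, 200]]]' --grip_force 30

```text
time: 58.48
position: [0.4993, 0.1732, 0.0708]
tool_rot: [2.949, -1.082, -0.0]
ft_force: [-2.2, 0.1, 2.8]
grip_width: 0.482
```

```bash
python3 - <<'E'
from h import *
to((.50,.176,.28,-40.3),(.60,.126,.28,-20),(.654,.126,.26,-1.4))
E
```

```text
t 58.48 p [0.4993 0.1732 0.0708] yaw -40.3 tilt 0.01 F [-2.24  0.12  2.84] w 41.9 q [ 0.31  0.31 -0.79  1.91  0.25  1.02 -1.29]
(0.5, 0.176, 0.28, -40.3) -> [-0.0044, -0.0086, -0.6974] 0.0001
(0.6, 0.126, 0.28, -20) -> [0.3577, -0.097, -0.6975] -0.1127
(0.654, 0.126, 0.26, -1.4) -> [0.495, -0.2134, -0.6309] -0.216
```

drive_tool --rows '[[[0, 0, -0.1, 0, 200], [0, 0, -0.25, 0, 200], [0, 0, -0.4, 0, 200], [0, 0, -0.55, 0, 200], [0, 0, -0.7, 0, 200], [0.12, -0.03, -0.7, -0.04, 200], [0.24, -0.06, -0.7, -0.08, 200], [0.36, -0.1, -0.7, -0.12, 200], [0.42, -0.15, -0.68, -0.16, 200], [0.495, -0.212, -0.63, -0.2, 200], [0.495, -0.212, -0.63, -0.216, 200], [0.495, -0.212, -0.63, -0.216, 200], [0.495, -0.212, -0.63, -0.216, 200]]]'

```text
time: 60.1
position: [0.6535, 0.1254, 0.2592]
tool_rot: [3.141, -0.04, -0.001]
ft_force: [0.8, 0.0, -3.4]
grip_width: 0.482
```

```bash
python3 - <<'E'
from h import *
to((.653,.124,.124,-1.4));d=cam("wrist");cv2.imwrite("pics/w31.png",d["img"])
E
```

```text
t 60.1 p [0.6535 0.1254 0.2592] yaw -1.5 tilt 0.05 F [ 0.81  0.04 -3.43] w 41.9 q [ 0.36  0.46 -0.84  1.35  0.34  1.47 -0.48]
(0.653, 0.124, 0.124, -1.4) -> [-0.0011, 0.0047, 0.4507] -0.0003
```

View pics/w31.png

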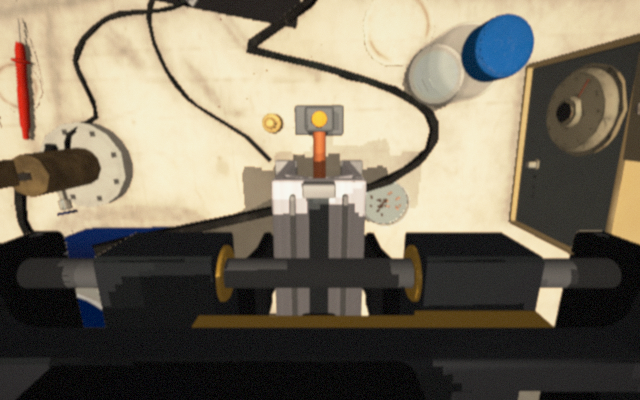

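drive_tool --rows '[[[0, 0.004, 0.1, 0, 200], [0, 0.004, 0.2, 0, 200], [0, 0.004, 0.3, 0, 200], [0, 0.004, 0.38, 0, 200], [0, 0.004, 0.44, 0, 200], [0, 0.004, 0.44, 0, 200], [0, 0.004, 0.44, 0, 200]]]'

```text
time: 61.02
position: [0.6545, 0.1246, 0.1289]
tool_rot: [-3.141, 0.039, -0.003]
ft_force: [1.1, 0.2, -4.3]
grip_width: 0.483
```

```bash
python3 - <<'E'
from h import *
st();d=cam("wrist");cv2.imwrite("pics/w32.png",d["img"])
E
```

```text
t 61.02 p [0.6545 0.1246 0.1289] yaw -1.4 tilt 0.11 F [ 1.11  0.21 -4.29] w 42.0 q [ 0.36  0.55 -0.8   1.52  0.4   1.25 -0.52]
```

View pics/w32.png

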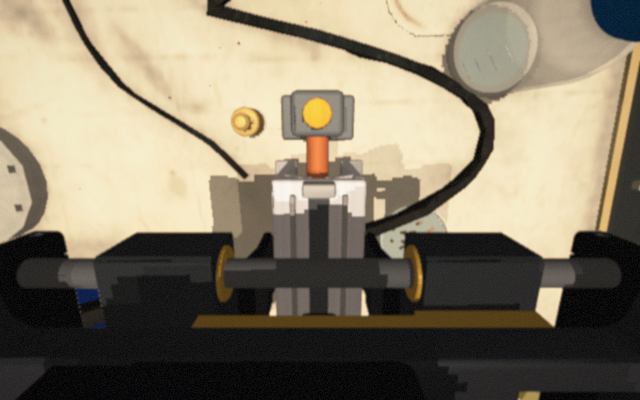

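drive_tool --rows '[[[-0.004, 0, 0.025, 0, 200], [-0.004, 0, 0.045, 0, 200], [-0.004, 0, 0.06, 0, 200], [-0.004, 0, 0.068, 0, 200], [-0.004, 0, 0.071, 0, 200], [-0.004, 0, 0.071, 0, 200]]]'

```text
time: 61.82
position: [0.6537, 0.1243, 0.1078]
tool_rot: [-3.141, 0.039, -0.004]
ft_force: [0.9, -0.7, 5.1]
grip_width: 0.48
```

```bash
python3 - <<'E'
from h import *
st()
E
```

```text
t 61.83 p [0.6537 0.1243 0.1078] yaw -1.4 tilt 0.15 F [ 0.88 -0.66  5.1 ] w 41.8 q [ 0.35  0.56 -0.79  1.54  0.42  1.21 -0.53]
```

drive_tool --rows '[[[0, 0, 0, 0, 200], [0, 0, 0, 0, 120], [0, 0, 0, 0, 100], [0, 0, 0, 0, 80], [0, 0, 0, 0, 60], [0, 0, 0, 0, 50], [0, 0, 0, 0, 50], [0, 0, -0.1, 0, 50], [0, 0, -0.3, 0, 50], [0, 0, -0.5, 0, 50], [0, 0.3, -0.6, 0, 50], [-0.1, 0.5, -0.6, 0, 50], [-0.1, 0.5, -0.6, 0, 50], [-0.1, 0.5, -0.6, 0, 50], [-0.1, 0.5, -0.6, 0, 50]]]'

```text
time: 63.7
position: [0.6189, -0.0236, 0.2864]
tool_rot: [-3.14, 0.037, -0.0]
ft_force: [-0.0, 0.3, 0.4]
grip_width: 0.804
```

```bash
python3 - <<'E'
from h import *
st();d=cam("wrist");cv2.imwrite("pics/w33.png",d["img"]);np.savez("w33.npz",**d)
t=cam("top");cv2.imwrite("pics/t33.png",t["img"]);t=cam("scene");cv2.imwrite("pics/s33.png",t["img"])
E
```

```text
t 63.7 p [ 0.6189 -0.0236  0.2864] yaw -1.3 tilt 0.05 F [-0.01  0.33  0.43] w 70.0 q [ 0.65  0.34 -0.83  1.43  0.25  1.48 -0.21]
```

View pics/w33.png

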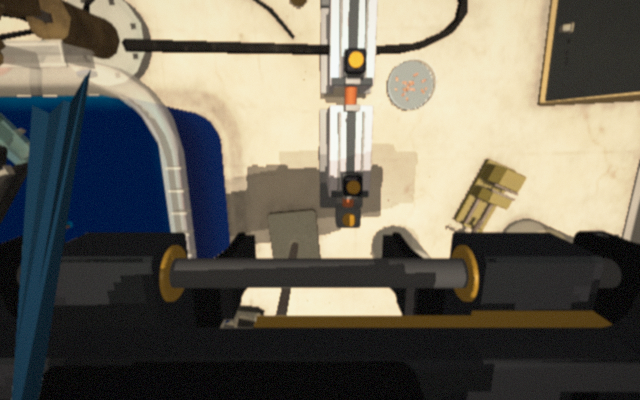

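View pics/t33.png

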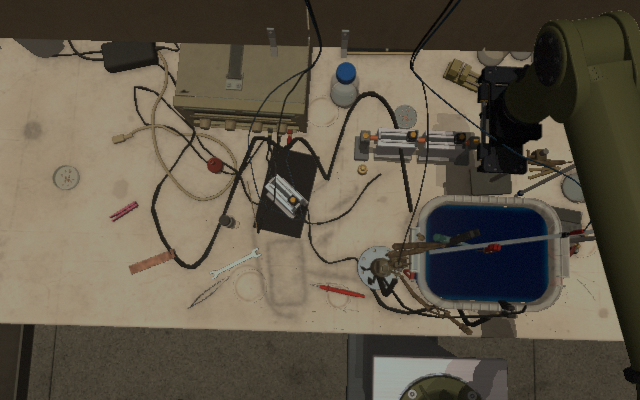

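View pics/s33.png

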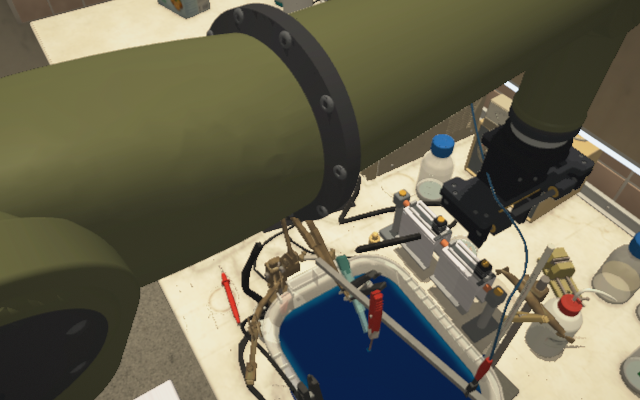

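```bash
python3 - <<'E'
from h import *
d=dict(np.load("w33.npz"));crop(d,"w33a",290,0,420,240,2.5)
t=cam("top");crop(t,"t33a",345,115,495,175,5);crop(t,"t33b",240,130,340,250,5)
E
```

```text
(no output)
```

View pics/w33a.png

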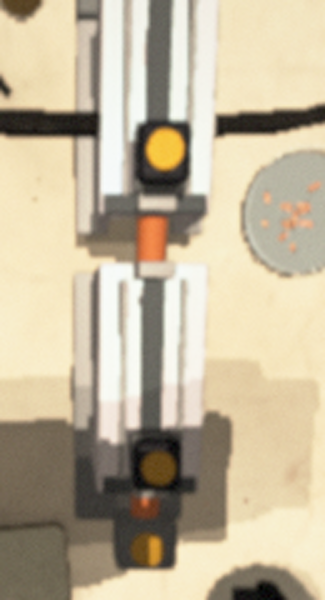

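View pics/t33a.png

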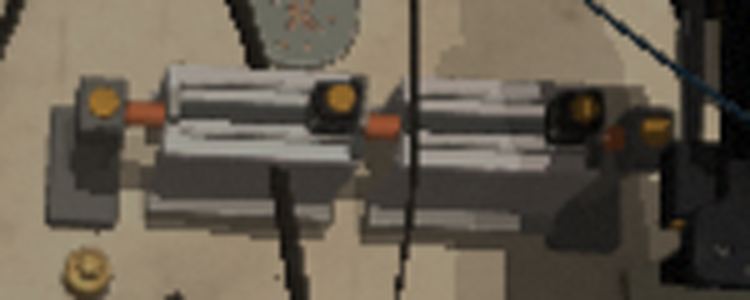

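View pics/t33b.png

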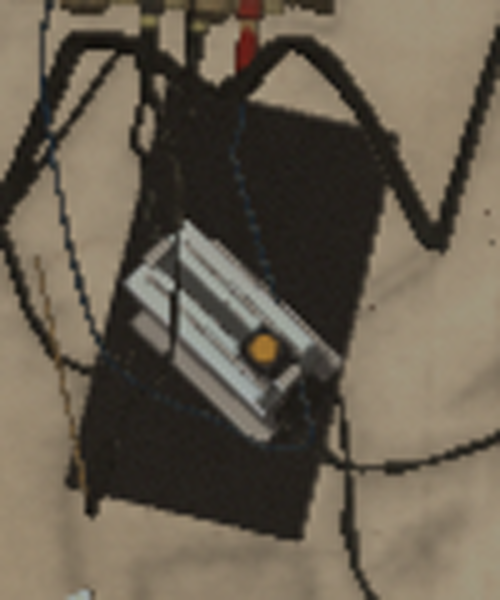

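```bash
python3 - <<'E'
from h import *
d=dict(np.load("w33.npz"));f=lambda x,y,z:ray(d,290+x/2.5,y/2.5,z)
for n,r,he in(("H1",(157,468),(150,492)),("H2",(166,149),(155,203))):
    R=f(*r,.1515);H=f(*he,.124);print(n,R.round(4),H.round(4),"travel",R[1]-H[1]-.016)
print("H1 far",f(151,262,.121))
t=cam("top")
for g in [(345+340/5,115+97/5),(345+585/5,115+106/5)]: print(ray(t,*g,.1515).round(4))
s=cam("scene"); 
for g in gold(s): print(g[0],ray(s,*g[0],.1515).round(4))
E
```

```text
H1 [ 0.6515 -0.0132  0.1515] [ 0.6516 -0.0287  0.124 ] travel -0.0005803417331867108
H2 [0.6541 0.0946 0.1515] [0.6534 0.0811 0.124 ] travel -0.0025605250381600803
H1 far [0.65220099 0.06047867 0.121     ]
[0.6532 0.0942 0.1515]
[ 0.6522 -0.0139  0.1515]
[176.6   4.3] [0.5575 1.05   0.1515]
[402.3 192.5] [0.6369 0.1777 0.1515]
[440.5 218.7] [0.6538 0.0944 0.1515]
[374.4 238.1] [0.5322 0.1222 0.1515]
[550.5 258.1] [ 0.7483 -0.0636  0.1515]
[554.9 268.7] [ 0.7379 -0.0812  0.1515]
[499.5 289.6] [ 0.635  -0.0611  0.1515]
```

```bash
python3 - <<'E'
from bench import ctrl
print(ctrl.close_job())
E
```

```text
the job is handed in; nothing more can be done
None
```

The job is done and handed in at about 64 s, well under the 210 s limit. Three hangers were present. No verdict comes back, so the results below are from my own camera measurements.

- **Test:** Two riders ran freely to the far stop, measured at about 57 mm of travel. The third jammed at about 22 mm, which matches hanger_c. All three were out together before I moved any back.
- **Free hangers:** I slid both riders home and draped both hangers along the busbar. The last pictures put them at y about 0.016 and 0.126 m. That leaves about 20 mm between them and 12–14 mm to each clamp block. The home riders read within about 3 mm of zero.
- **Jammed hanger:** It stands upright near the middle of the reject mat.
- **Bystanders:** The vial and the weight are still standing. The gripper is clear of everything.

**Things that did not go to plan:**
- The jammed hanger was knocked about 4 cm towards the bar while the arm was elsewhere. After the test I dragged it clear by its rider, in two pulls because the first slipped. This pushed its rider back home.
- At the start, two riders read about 7.5 mm from their home stops rather than zero; I did not measure the third. The two free riders were pushed fully home at the end.

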